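# Unload the stacked boxes from the lab rocker

## Robot

A 6-joint arm with a two-finger parallel gripper is mounted at the origin on the work surface. World frame = base frame: x ahead of the robot, y to its left, z up, the work surface at z = 0. Lengths are in m, angles in degrees, forces in N, time in s.
With the tool pointing down it reaches from about 0.3 to 0.75 m from the base axis. Payload 8.5 kg.
Tool frame: the origin (TCP) lies at the very end of the fingers, on their centre line; the grasp point (between the pads) lies 19 mm behind it; z points along the fingers, y is the direction in which the jaws open and shut (so a half turn about z gives the same grasp; the last joint's range is limited). The gripper opens to 88 mm and grips with 3 to 60 N. Pads are 18 mm wide; open, the fingers measure 123 mm over their backs; the gripper's body (75 mm by 187 mm) begins 45 mm behind the grasp point.
Start: joints at [56.591, 21.807, 74.336, -0, 83.858, -12.336], TCP at [0.198, 0.513, 0.208] pointing down, gripper open.
Joint ranges: [-178.18, 178.18], [-50.72, 133.34], [12.68, 142.11], [-81.47, 261.47], [9.98, 163.14], [-165.26, 165.26]. Speed limits (degrees/s): [136.94, 136.94, 180, 180, 180, 180].

## Interface

Orientations are given as a 3x3 rotation matrix whose columns are the frame's x, y, z axes.
In Python, from bench import ctrl, optics gives the robot as it stands.
- The arm moves only by the shell command python3 -m creep 'ROWS' [FORCE]. ROWS is JSON, a list of rows, each a list of 3 entries, a list of its own where there are three numbers: the shift along the tool's x, y, z in mm, then the turn, a rotation vector about the tool's x, y, z in degrees, then the finger opening in mm, from 0 to 88.1. In form: [[[dx, dy, dz], [wx, wy, wz], fingers], ...]. A call has 1 to 5 rows; each row shifts and turns the commanded pose from where the row before left it, along the tool's axes as they then stand; what a row does not reach is not made up. A row lasts 1/10 s, in which the tool goes at most 50 mm and 8.59 degrees, less where a joint would pass 70% of its speed; a pose out of reach is approached as far as the arm can. A call with a gripper value outside its range is refused whole. The fingers move at their own pace and stop on an object; FORCE is the grip in N (left out, the last holds). Time passes only in rows, so rows that do not move let the fingers close. It gives the time, the measured TCP pose, the force and the opening at its end, in the units of the state.
- ctrl.state(): the state, without advancing time (a new reading comes with each control period).
- optics.get_image(name): name is "side" or "top"; returns a dict with "image" (384x512x3 uint8, red, green, blue), "depth" (384x512 float32, m along the optical axis (not along the pixel's ray), 0 where there is no reading), "mtx" (3x3 intrinsics, pixels), "view" (4x4, takes a point from world to camera coordinates). Camera axes: x right, y down, z forward; pixel columns grow to the right and rows downward; lengths in m; the calibration is good to about 2 mm. A picture is of the moment at which its call begins.
- ctrl.finish_job(): hands the job in, once; it reports no verdict.
The state is a dict: "time_s": time; "joint_pos": joint angles; "joint_velocities": joint speeds; "joint_efforts": joint torques, N m; "ee_pos": TCP position; "tool_rot": TCP orientation; "contact_force": force on the tool from outside, world axes, zero at the start; "moment": the same for the moment, N m; "gripper_width": finger opening in m.
Only numpy, scipy, OpenCV 4.12 (cv2) and the standard library are available. Lean on these libraries where they do the work, as an engineer would, in place of code of your own. Each camera call takes 0.05 s, during which the arm holds its last target.

## Task

Unload the rocker from the top down, one thing at a time: stand the steel weight in the middle of the cork coaster, lay the amber box on the metal plate of the cold block, then the blue box on the balance pan, and last slide the mint gel tray forward from under the lip, keeping it on the deck until it is clear, and lay it on the white draining rack. Set each one down centred and, except the round weight, squarely with its long side along the long side of its place; keep the boxes and tray level, let nothing drop, and leave the small glass jar with the blue cap standing where it is.

Things in the scene. Friction and masses are not known exactly. Their poses are not given: they have to be found in the camera images.
- weight: Round steel weight, loose, top of the stack: a bright disc 42 mm across and 16 mm high, on it a darker round upright knob 26 mm across reaching from 16 to 44 mm above the underside. About 0.2 kg. Origin: centre of its underside; z up. 
- amber_box: Small closed incubation box, orange-amber plastic, loose, under the weight: 64 mm (its x) by 46 mm (its y) by 26 mm high, straight sides, flat top and bottom. About 90 g. Origin: centre of its underside; z up. 
- blue_box: Larger closed incubation box, dark blue plastic, loose, under the amber box: 90 mm (its x) by 56 mm (its y) by 26 mm high, straight sides, flat top and bottom. About 130 g. Origin: centre of its underside; z up. 
- gel_tray: Covered gel tray, mint green plastic, loose, bottom of the stack, lying on the rocker's deck: 140 mm (its x) by 64 mm (its y) by 20 mm high, straight sides, flat top. About 160 g. The 22 mm of its length at its +x end are tucked under the rocker's steel lip. Origin: centre of its underside; z up. 
- rocker: Fixed rocking platform: grey base, flat level black deck x -110 to +98 mm, 120 mm wide, top 60 mm above bench, front and sides open. At its rear (+x) a steel backstop and 90 mm wide steel lip over x +63 to +96 mm, underside 23 mm, top 28 mm above the deck. Forward is -x, roughly towards the robot; the tray starts at x = +15 mm and can slide 45 mm forward on the deck. Origin: bench level, mid deck.
- coaster: Round cork coaster with a darker round centre, fixed, 90 mm across, top 6 mm above the bench: place for the steel weight. Origin: centre of its underside; z up. 
- cold_block: Cooling block: bare aluminium plate 84 mm (x) by 64 mm (y) set in a red plastic collar 110 by 90 mm, fixed. The plate's top is flat, 30 mm above the bench (the collar's is 24 mm): place for the amber box, long side along x. Origin: centre of its underside; z up. 
- balance: Small bench balance, fixed: grey housing with a flat rigid steel pan 104 mm (x) by 80 mm (y), pan top 36 mm above the bench, and a small dark display on the housing at its -x end. Place for the blue box, long side along x. Origin: bench level, below the centre of the pan; z up.
- drain_rack: White plastic draining rack with nine dark slots across it, fixed, 160 mm (x) by 90 mm (y), flat top 12 mm above the bench: place for the gel tray, long side along x. Origin: centre of its underside; z up. 
- jar: Bystander: small glass jar with blue cap, loose, 40 mm across and 60 mm high, standing on the bench to one side in front of the rocker; to be left standing where it is. Origin: centre of its underside; z up. 

How it is judged:
By the outcome, as a careful person would: the job done as asked, in the order asked, and still so for the second after the job is handed in, with the robot touching nothing.
It also fails if it takes over 134 s, if anything falls off the work surface, if the arm or the gripper's body presses on something with over 40 N, if the wrist force passes 120 N, or if a joint passes its speed limit or range.

## Working session

There is one attempt and no reset: what is moved stays moved. The work goes in short steps, Python scripts to look and compute and a shell command to move; the robot and the scene stay as the last step left them, time stands still between calls to the robot, and variables do not carry over. Pictures are saved under pics/ and viewed, and the job is handed in when it is done.

```bash
ls; mkdir -p pics; python3 - <<'E'
from bench import ctrl, optics
import cv2
s=ctrl.state();print({k:(v if not hasattr(v,'tolist') else v.tolist()) for k,v in s.items()})
for n in("side","top"):
    d=optics.get_image(n);cv2.imwrite(f"pics/{n}0.png",d["image"][:,:,::-1]);print(d["mtx"],d["view"])
E
```

```text
pics
{'time_s': 0.0, 'joint_pos': [56.58991331173753, 21.84224861277961, 74.38554718958837, -0.0009784912744880054, 83.85682743583986, -12.336102834185], 'joint_velocities': [-0.07637093844643625, 0.007759019965976238, 0.10539739382372451, -0.03931793340166644, -0.023089457687146923, -0.05653251392369689], 'joint_efforts': [0.0011083152639912441, -43.79363179206848, -22.455316185951233, 0.0713635515421629, 0.035260976292192936, -8.956432566264994e-05], 'ee_pos': [0.19759188669339825, 0.5129332351875262, 0.2076213317820792], 'tool_rot': [[-0.9331174436624639, 0.35957085227778013, -0.0007990776302265323], [0.3595716158927039, 0.9331166646723139, -0.0012422379506888716], [0.0002989600944702188, -0.0014464795356916044, -0.9999989091593124]], 'contact_force': [-0.16548493430608177, 1.2534829476569298, -0.21210762791018764], 'moment': [-0.0098216070343999, -0.03882752986558347, 0.009587700567531419], 'gripper_width': 0.0880574369823749}
[[440.66218755   0.         255.56649779]
 [  0.         440.66218755 194.70060434]
 [  0.           0.           1.        ]] [[ 0.84337375 -0.53718892  0.01219766 -0.41502615]
 [-0.36072025 -0.58285522 -0.72812134  0.27382262]
 [ 0.39824818  0.60967849 -0.68533972  1.03770083]
 [ 0.          0.          0.          1.        ]]
[[365.83749801   0.         251.69830403]
 [  0.         365.83749801 195.19680614]
 [  0.           0.           1.        ]] [[ 0.00693768 -0.9999646   0.00476137 -0.01565893]
 [-0.9892747  -0.00755809 -0.14587136  0.51442582]
 [ 0.14590218 -0.0036983  -0.98929211  0.97203776]
 [ 0.          0.          0.          1.        ]]
```

View pics/top0.png

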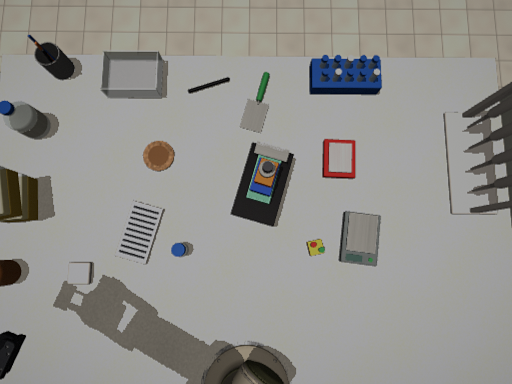

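View pics/side0.png

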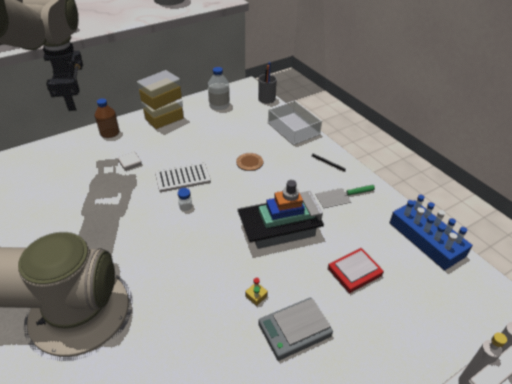

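The top view shows the stack at about (265,175), coaster (159,156), cold block (340,158), balance (361,238), rack (140,232) and jar (179,250). I'll measure each of them from depth and colour.

```bash
cat > h.py <<'E'
from bench import ctrl, optics
import cv2, numpy as np
def cloud(n):
    d=optics.get_image(n);K=d["mtx"];V=d["view"];z=d["depth"].astype(float)
    v,u=np.mgrid[:384,:512]
    P=np.stack([(u-K[0,2])/K[0,0]*z,(v-K[1,2])/K[1,1]*z,z],-1)
    W=(P-V[:3,3])@V[:3,:3]
    W[z==0]=np.nan
    return d,W
def hsv(d): return cv2.cvtColor(d["image"],cv2.COLOR_RGB2HSV)
def plane_xy(d,u,v,h):
    K=d["mtx"];V=d["view"];R=V[:3,:3];c=-R.T@V[:3,3]
    uv=np.stack([(np.asarray(u)-K[0,2])/K[0,0],(np.asarray(v)-K[1,2])/K[1,1],np.ones(np.shape(u))],-1)
    r=uv@R
    s=(h-c[2])/r[...,2]
    return c+s[...,None]*r
def rect(d,mask,h):
    """largest blob contour projected on height h -> minAreaRect centre(mm),long,short,angle of long side"""
    n,l,st,_=cv2.connectedComponentsWithStats(mask.astype(np.uint8))
    if n<2: return None
    k=1+np.argmax(st[1:,4]); m=(l==k)
    M=cv2.resize(m.astype(np.uint8)*255,None,fx=4,fy=4,interpolation=cv2.INTER_LINEAR)
    c,_=cv2.findContours((M>127).astype(np.uint8),cv2.RETR_EXTERNAL,cv2.CHAIN_APPROX_NONE)
    c=max(c,key=cv2.contourArea)[:,0].astype(float)
    c=(c+.5)/4-.5
    p=plane_xy(d,c[:,0],c[:,1],h)[:,:2]*1000
    r=cv2.minAreaRect(p.astype(np.float32))
    b=cv2.boxPoints(r);e1=b[1]-b[0];e2=b[2]-b[1]
    L=e1 if np.linalg.norm(e1)>np.linalg.norm(e2) else e2
    a=np.degrees(np.arctan2(L[1],L[0]));a=(a+90)%180-90
    return np.round([r[0][0],r[0][1],max(r[1]),min(r[1]),a,st[k,4]],1)
E
python3 - <<'E'
from h import *
for n in("top","side"):
    d,W=cloud(n);H=hsv(d);Z=W[...,2]*1000;X=W[...,0];Y=W[...,1]
    ok=(X>.2)&(X<.75)&(abs(Y)<.35)
    def z(m):return np.round(np.nanmedian(Z[m]),1) if m.any() else None
    h,s,v=H[...,0],H[...,1],H[...,2]
    T={}
    T['coaster']=(ok&(h<25)&(s>60)&(Y>.12)&(Z<15),.006)
    T['cb_collar']=(ok&((h<6)|(h>174))&(s>120)&(Y<-.08)&(X>.4),.024)
    T['cb_plate']=(ok&(Z>27)&(Z<35)&(Y<-.08)&(s<60)&(X>.4),.030)
    T['bal_pan']=(ok&(Z>32.)&(Z<41)&(Y<-.12)&(X<.45),.036)
    T['rack']=(ok&(Z>8)&(Z<16)&(Y>.1)&(X<.5),.012)
    T['deck']=(ok&(Z>55)&(Z<65)&(abs(Y)<.15)&(v<60),.06)
    T['mint']=(ok&(h>55)&(h<95)&(s>40)&(Z>74)&(Z<86)&(abs(Y)<.15),.08)
    T['blue']=(ok&(h>100)&(h<130)&(s>100)&(Z>101)&(Z<111)&(abs(Y)<.15)&(X>.35),.106)
    T['amber']=(ok&(h<25)&(s>100)&(Z>127)&(Z<137)&(abs(Y)<.15),.132)
    T['disc']=(ok&(Z>144)&(Z<153)&(abs(Y)<.15),.148)
    T['knob']=(ok&(Z>170)&(abs(Y)<.15)&(X>.35),.176)
    T['jarcap']=(ok&(h>100)&(h<130)&(s>100)&(Z>54)&(Y>.1),.06)
    T['lip']=(ok&(Z>84)&(Z<92)&(abs(Y)<.15)&(s<40)&(X>.5),.088)
    for k,(m,hh) in T.items(): print(n,k,rect(d,m,hh),z(m))
E
```

```text
top coaster [633.4 259.7  88.9  88.9 -87.8 738. ] 6.4
top cb_collar [ 625.2 -258.3  112.5   90.    -2.   497. ] 24.6
top cb_plate [ 626.  -260.7   85.6   64.7   -1.9  628. ] 31.0
top bal_pan [ 407.4 -311.3   92.9   83.5   -7.1  915. ] 36.6
top rack [ 412.5  301.5  161.8   92.8  -15.1 1720. ] 12.3
top deck [ 544.2  -40.5  207.5  120.4  -15.9 1794. ] 60.6
top mint [553.  -42.  125.   65.8 -15.8 304. ] 81.0
top blue [553.3 -43.8  90.2  57.7 -17.1 244. ] 106.5
top amber [560.  -47.   65.8  47.7 -16.9 196. ] 132.6
top disc [565.6 -49.   41.6  40.  -89.8 107. ] 148.9
top knob [565.5 -47.7  26.1  25.7 -44.2  90. ] 176.4
top jarcap [366.3 182.8  36.4  33.3 -89.6 143. ] 60.4
top lip [625.5 -62.9  91.9  36.2  74.1 395. ] 88.6
side coaster [634.3 260.3  87.2  84.9  58.3 354. ] 7.2
side cb_collar [ 619.6 -264.9  116.3   94.6   -2.   563. ] 23.8
side cb_plate [ 624.9 -260.7   87.3   66.2   -2.1  674. ] 31.1
side bal_pan [ 406.1 -310.7   96.    83.4   -6.4 1239. ] 36.9
side rack [411.8 300.3 162.5 102.3 -14.6 902. ] 13.0
side deck [ 540.4  -44.5  206.4  122.6  -16.4 1223. ] 60.7
side mint [551.6 -44.8 126.5  71.9 -16.7 271. ] 80.3
side blue [551.9 -48.8  94.   59.9 -21.4 205. ] 106.3
side amber [558.5 -50.9  67.8  49.1 -22.9 169. ] 132.8
side disc [563.4 -51.6  41.5  40.5 -31.8  97. ] 148.5
side knob [563.7 -50.4  29.3  27.6  58.3  69. ] 176.6
side jarcap [363.8 180.7  40.6  34.2  58.3  96. ] 60.8
side lip [625.3 -63.2  97.6  36.8  74.1 292. ] 88.8
```

```bash
python3 - <<'E'
import cv2
a=cv2.imread('pics/top0.png')[125:240,215:315];cv2.imwrite('pics/tz.png',cv2.resize(a,None,fx=5,fy=5,interpolation=cv2.INTER_CUBIC))
a=cv2.imread('pics/side0.png')[170:250,230:330];cv2.imwrite('pics/sz.png',cv2.resize(a,None,fx=6,fy=6,interpolation=cv2.INTER_CUBIC))
E
```

```text
(no output)
```

View pics/tz.png

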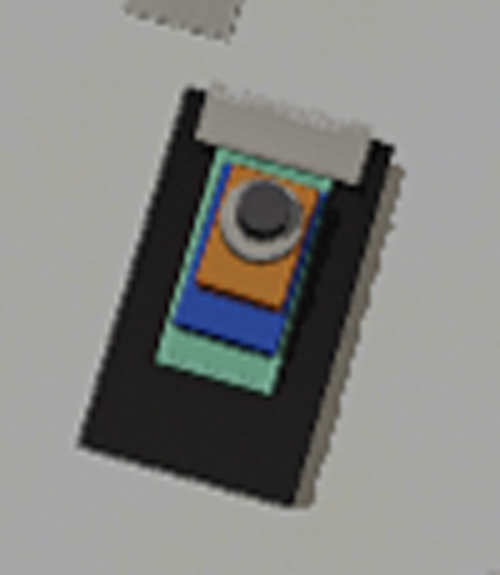

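View pics/sz.png

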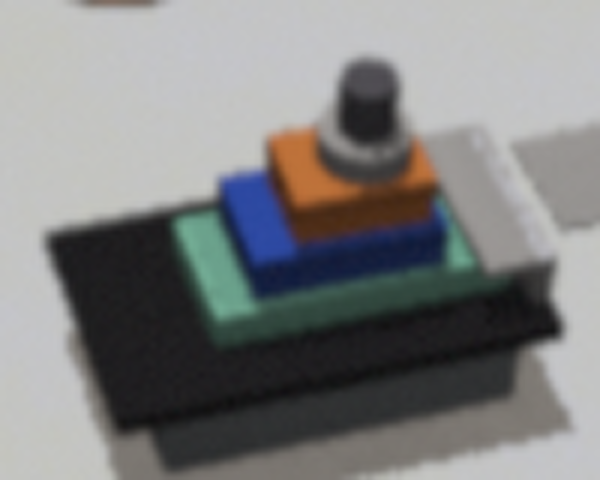

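```bash
python3 - <<'E'
from h import *
d,W=cloud("top")
a=d["image"][200:275,325:395,::-1];cv2.imwrite('pics/bt.png',cv2.resize(a,None,fx=7,fy=7,interpolation=cv2.INTER_NEAREST))
Z=W[...,2]*1000
print(np.round(Z[206:270:3,361],0));print(np.round(Z[235,335:388:3],0))
print(d["image"][206:270:3,361].tolist())
print(d["image"][235,335:388:3].tolist())
E
```

```text
[ 1.  1.  4. 37. 38. 36. 37. 37. 37. 36. 36. 35. 36. 36. 34. 35. 28. 30.
 29. 33.  2.  2.]
[ 1. -2. 13. 30. 36. 35. 35. 37. 37. 34. 37. 38. 40. 35. 27. -0.  2. -1.]
[[165, 165, 162], [165, 165, 158], [146, 146, 148], [136, 133, 126], [135, 133, 127], [137, 133, 127], [135, 133, 126], [135, 133, 125], [137, 134, 127], [135, 132, 125], [135, 132, 126], [136, 133, 126], [136, 133, 126], [138, 135, 128], [139, 135, 128], [128, 127, 121], [98, 103, 100], [61, 85, 76], [61, 85, 77], [89, 92, 90], [165, 166, 160], [164, 164, 163]]
[[166, 166, 166], [166, 166, 165], [62, 62, 63], [102, 105, 103], [105, 102, 98], [139, 137, 130], [135, 132, 125], [140, 136, 130], [137, 133, 127], [137, 134, 127], [134, 131, 124], [129, 125, 119], [133, 130, 123], [132, 128, 122], [103, 105, 103], [162, 161, 157], [164, 164, 161], [165, 165, 163]]
```

View pics/bt.png

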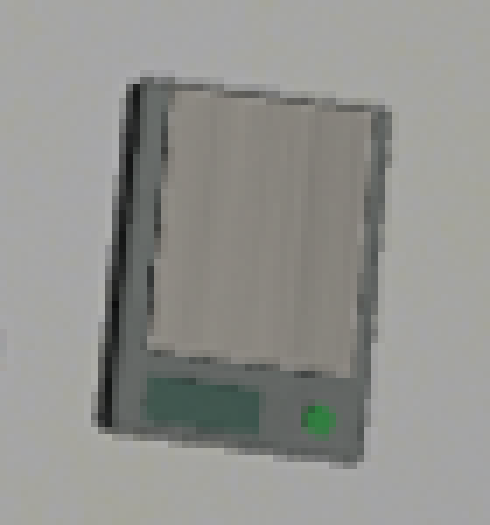

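The pan shows at crop (150–380, 90–375), i.e. around image pixel (362,233), with the display towards the robot. I'll segment its warm tint.

```bash
cat >> h.py <<'E'
def toolmove(x,y,z,yaw):
    s=ctrl.state();R=np.array(s["tool_rot"]);p=np.array(s["ee_pos"])*1000
    from scipy.spatial.transform import Rotation as Ro
    c,q=np.cos(np.radians(yaw)),np.sin(np.radians(yaw))
    T=np.array([[c,q,0],[q,-c,0],[0,0,-1.]])
    print("t",round(s["time_s"],2),"p",np.round(p,1),"| shift tool",np.round(R.T@(np.array([x,y,z])-p),1),"turn",np.round(Ro.from_matrix(R.T@T).as_rotvec(degrees=True),2),"w",round(s["gripper_width"]*1000,1),"F",np.round(s["contact_force"],1))
E
python3 - <<'E'
from h import *
for n in("top","side"):
    d,W=cloud(n);I=d["image"].astype(int);Z=W[...,2]*1000;X=W[...,0];Y=W[...,1]
    ok=(X>.3)&(X<.5)&(Y<-.2)&(Y>-.4)&(Z>30)
    for t in (4,6): print(n,rect(d,ok&(I[...,0]-I[...,2]>=t)&(I[...,0]>110),.036))
toolmove(565.5,-48.5,230,164)
E
```

```text
top [ 414.1 -313.3  105.5   81.1   -7.  1093. ]
top [ 414.4 -313.2  105.1   80.9   -7.  1086. ]
side [ 414.  -312.8  105.    79.7   -7.5 1388. ]
side [ 378.  -306.4   22.3   19.1  -32.1   35. ]
t 0.35 p [197.7 513.1 208.1] | shift tool [-545.1 -391.8  -21.8] turn [-0.02 -0.01 -5.07] w 88.5 F [-0.2 -0.1 -0.4]
```

```bash
python3 -m creep '[[[0,0,-10],[0,0,-5.07],88],[[-10,-10,-10],[0,0,0],88],[[-30,-20,-2],[0,0,0],88],[[-40,-28,0],[0,0,0],88],[[-40,-28,0],[0,0,0],88]]' 20; python3 -c "
from h import *
toolmove(565.5,-48.5,230,164)"
```

```text
time_s: 0.85
ee_pos: [0.2902, 0.3955, 0.2307]
tool_rot: [[-0.961, 0.277, 0.001], [0.277, 0.961, 0.0], [-0.001, 0.001, -1.0]]
contact_force: [0.9, 0.5, 0.0]
gripper_width: 0.0881
t 0.85 p [290.2 395.5 230.7] | shift tool [-387.5 -350.4    0.8] turn [ 0.03  0.04 -0.08] w 88.1 F [0.9 0.5 0. ]
```

```bash
python3 -m creep '[[[-33,-30,0],[0,0,0],88],[[-33,-30,0],[0,0,0],88],[[-33,-30,0],[0,0,0],88],[[-33,-30,0],[0,0,0],88],[[-33,-30,0],[0,0,0],88]]' >/dev/null;python3 -m creep '[[[-33,-30,0],[0,0,0],88],[[-33,-30,0],[0,0,0],88],[[-33,-30,0],[0,0,0],70],[[-33,-30,0],[0,0,0],60],[[-33,-30,0],[0,0,0],55]]'; python3 -m creep '[[[-15,-10,0],[0,0,0],55],[[0,0,0],[0,0,0],55],[[0,0,0],[0,0,0],55]]' >/dev/null; python3 -c "
from h import *
toolmove(565.5,-48.5,230,164)"
```

```text
time_s: 1.85
ee_pos: [0.5241, 0.0156, 0.2308]
tool_rot: [[-0.96, 0.279, 0.001], [0.279, 0.96, -0.0], [-0.001, -0.0, -1.0]]
contact_force: [0.2, 0.2, -0.2]
gripper_width: 0.0662
t 2.15 p [534.9   4.3 230.4] | shift tool [-44.  -42.2   0.4] turn [ 0.01 -0.02 -0.1 ] w 55.2 F [ 0.4  1.5 -0.3]
```

```bash
python3 -m creep '[[[-22,-21,0],[0,0,-0.1],55],[[-22,-21,0],[0,0,0],55],[[0,0,20],[0,0,0],55],[[0,0,0],[0,0,0],55]]' >/dev/null; python3 - <<'E'
from h import *
toolmove(565.5,-48.5,151,164)
d,W=cloud("side");cv2.imwrite("pics/s1.png",cv2.resize(d["image"][120:260,220:360,::-1],None,fx=4,fy=4))
E
```

```text
t 2.55 p [564.8 -47.2 208.6] | shift tool [-1.2 -1.1 57.6] turn [ 0.01 -0.24  0.09] w 55.1 F [-1.4  0.1 -0.4]
```

View pics/s1.png

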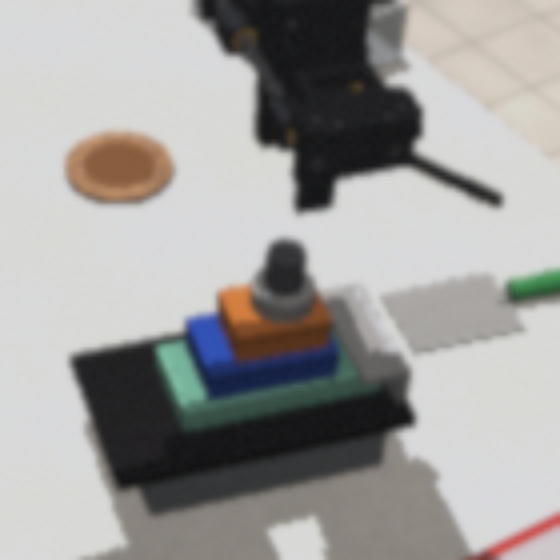

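The gripper is over the knob, with the near finger at crop (315,205) and the knob at (287,250). Descending.

```bash
python3 -m creep '[[[-1,-1,15],[0,0,0],55],[[0,0,15],[0,0,0],55],[[0,0,15],[0,0,0],55],[[0,0,12],[0,0,0],55],[[0,0,0],[0,0,0],22]]' 15; python3 -m creep '[[[0,0,0],[0,0,0],22],[[0,0,0],[0,0,0],22],[[0,0,0],[0,0,0],22],[[0,0,0],[0,0,0],22]]';python3 -m creep '[[[0,0,0],[0,0,0],22],[[0,0,0],[0,0,0],22]]'
```

```text
time_s: 3.1
ee_pos: [0.5663, -0.0485, 0.1528]
tool_rot: [[-0.962, 0.273, -0.002], [0.273, 0.962, 0.001], [0.002, 0.0, -1.0]]
contact_force: [0.8, 0.2, -0.3]
gripper_width: 0.0492
time_s: 3.5
ee_pos: [0.5672, -0.0494, 0.1537]
tool_rot: [[-0.962, 0.274, 0.001], [0.274, 0.962, -0.0], [-0.001, -0.0, -1.0]]
contact_force: [0.1, -0.6, 0.6]
gripper_width: 0.022
time_s: 3.7
ee_pos: [0.567, -0.0494, 0.1533]
tool_rot: [[-0.962, 0.274, 0.0], [0.274, 0.962, -0.0], [-0.0, -0.0, -1.0]]
contact_force: [-0.1, -0.2, 0.2]
gripper_width: 0.0223
```

```bash
python3 - <<'E'
from h import *
for n,b in(("side",(150,260,230,340)),("top",(110,230,200,330))):
  d,W=cloud(n);cv2.imwrite(f"pics/{n}2.png",cv2.resize(d["image"][b[0]:b[1],b[2]:b[3],::-1],None,fx=4.5,fy=4.5))
E
```

```text
(no output)
```

View pics/side2.png

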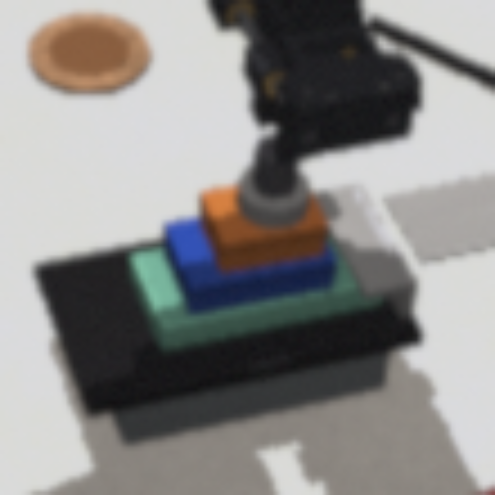

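View pics/top2.png

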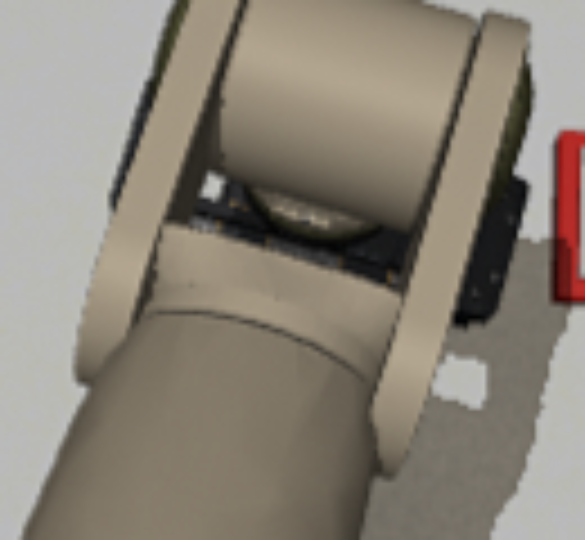

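```bash
cat >> h.py <<'E'
def px(d,p):
    q=d["view"]@np.append(np.array(p)/1000,1);q=d["mtx"]@q[:3];return np.round(q[:2]/q[2],1)
E
python3 - <<'E'
from h import *
d,W=cloud("side")
im=cv2.resize(d["image"][150:240,240:330,::-1],None,fx=6.5,fy=6.5,interpolation=cv2.INTER_CUBIC)
im=np.clip(im.astype(float)*1.8,0,255).astype(np.uint8)
def dot(p,c):
    u=(px(d,p)-[240,150]+.5)*6.5; cv2.circle(im,tuple(int(i) for i in u),4,c,-1)
dot([567,-49.4,153.3],(0,0,255))
dot([565.5,-48.5,176],(0,255,0));dot([565.5,-48.5,148],(0,255,0))
cv2.imwrite("pics/s3.png",im)
E
```

```text
(no output)
```

View pics/s3.png

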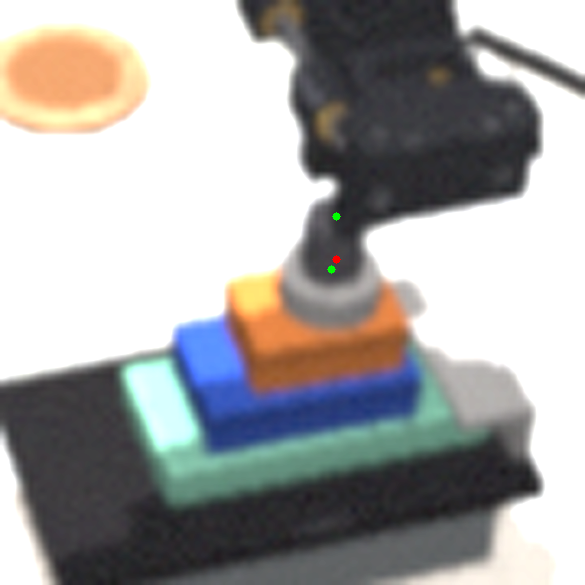

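```bash
python3 -m creep '[[[0,0,0],[0,0,0],15],[[0,0,0],[0,0,0],15],[[0,0,0],[0,0,0],15]]' 15
```

```text
time_s: 4.15
ee_pos: [0.567, -0.0494, 0.1532]
tool_rot: [[-0.962, 0.274, -0.0], [0.274, 0.962, 0.0], [0.0, -0.0, -1.0]]
contact_force: [0.5, 0.1, 0.6]
gripper_width: 0.0152
```

The fingers close freely, so the knob isn't between them. I'll open, raise and check where it is.

```bash
python3 -m creep '[[[0,0,0],[0,0,0],55],[[0,0,0],[0,0,0],55],[[0,0,0],[0,0,0],55],[[0,0,0],[0,0,0],55]]' 15; python3 - <<'E'
from h import *
d,W=cloud("side")
im=cv2.resize(d["image"][150:240,240:330,::-1],None,fx=6.5,fy=6.5,interpolation=cv2.INTER_CUBIC)
im=np.clip(im.astype(float)*2.2,0,255).astype(np.uint8)
cv2.imwrite("pics/s4.png",im)
E
```

```text
time_s: 4.55
ee_pos: [0.567, -0.0494, 0.1532]
tool_rot: [[-0.962, 0.274, -0.0], [0.274, 0.962, -0.0], [-0.0, -0.0, -1.0]]
contact_force: [0.2, 0.6, 0.7]
gripper_width: 0.0447
```

View pics/s4.png

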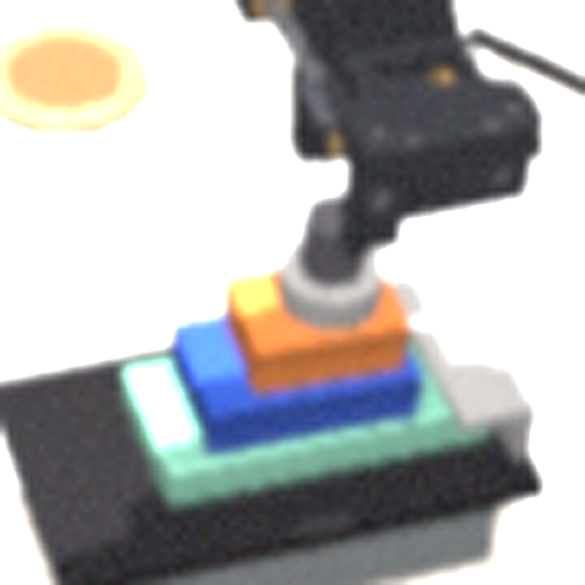

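```bash
python3 - <<'E'
from h import *
d,W=cloud("side");s=ctrl.state()
R=np.array(s["tool_rot"]);p=np.array(s["ee_pos"]);print(p,s["gripper_width"],s["joint_pos"])
T=(W-p)@R*1000   # in tool frame
v=d["image"].max(-1)
for r in range(174,190,2):
    for c in range(286,304,2): 
        print(d["image"][r,c].max(),np.round(T[r,c]).astype(int).tolist() if not np.isnan(T[r,c]).any() else None,end=' ')
    print()
E
```

```text
[ 0.56700401 -0.04934081  0.15325938] 0.0527330776868268 [-1.68878496e+01  2.62469951e+01  7.65224703e+01  2.64043015e-04
  7.72305839e+01 -9.09850739e+01]
119 [8, 25, -33] 86 [34, -50, -101] 44 [31, -56, -106] 68 [26, -56, -104] 25 [35, -86, -131] 27 [32, -91, -134] 30 [28, -92, -134] 28 [24, -94, -135] 29 [18, -93, -133] 
217 [-72, 217, 152] 197 [-78, 215, 152] 183 [-83, 211, 149] 154 [-91, 212, 153] 37 [33, -85, -124] 27 [32, -93, -130] 29 [28, -94, -130] 28 [22, -91, -127] 28 [17, -92, -126] 
219 [-69, 208, 153] 217 [-73, 202, 148] 211 [-81, 204, 152] 164 [-86, 200, 149] 39 [35, -90, -122] 24 [31, -92, -124] 28 [26, -90, -121] 28 [21, -92, -121] 23 [15, -88, -116] 
216 [-65, 199, 152] 153 [7, 10, -26] 109 [2, 10, -24] 75 [35, -79, -107] 27 [33, -85, -112] 31 [28, -86, -112] 41 [22, -84, -108] 32 [18, -84, -108] 27 [13, -85, -107] 
185 [-64, 194, 156] 68 [9, 5, -23] 56 [4, 3, -24] 41 [35, -80, -103] 28 [32, -85, -106] 26 [26, -83, -102] 36 [23, -87, -105] 27 [18, -86, -103] 31 [12, -83, -100] 
144 [15, 3, -20] 56 [11, -2, -23] 57 [7, -5, -25] 45 [2, -5, -24] 25 [32, -85, -100] 27 [27, -86, -100] 29 [21, -83, -96] 27 [17, -85, -97] 116 [-9, -40, -51] 
114 [14, 4, -12] 42 [12, -5, -19] 46 [9, -10, -23] 38 [4, -11, -22] 27 [11, -38, -48] 23 [6, -39, -48] 27 [0, -39, -46] 34 [-6, -38, -43] 171 [-105, 160, 153] 
66 [14, 1, -7] 40 [13, -7, -14] 39 [9, -11, -17] 35 [4, -12, -16] 30 [9, -36, -39] 36 [5, -39, -40] 78 [0, -41, -41] 129 [-6, -37, -36] 203 [-99, 147, 149]
```

Depth puts the knob on the tool axis, but the visible fingertip and gripper body sit about 32 mm higher than the reported TCP implies. I'll raise the arm and measure this offset more carefully.

```bash
python3 -m creep '[[[0,0,-20],[0,0,0],55],[[0,0,-20],[0,0,0],55],[[0,0,-20],[0,0,0],55],[[0,0,0],[0,0,0],55],[[0,0,0],[0,0,0],55]]' 15 >/dev/null; python3 - <<'E'
from h import *
d,W=cloud("side");s=ctrl.state()
R=np.array(s["tool_rot"]);p=np.array(s["ee_pos"]);print(p,s["gripper_width"])
T=(W-p)@R*1000
m=(np.abs(T[...,0])<60)&(np.abs(T[...,1])<110)&(T[...,2]>-140)&(T[...,2]<0)&(W[...,2]>.185)
for z in range(-140,5,5):
    q=T[m&(T[...,2]>=z)&(T[...,2]<z+5)]
    if len(q): print(z,len(q),np.round(q.min(0)),np.round(q.max(0)))
im=cv2.resize(d["image"][110:200,240:330,::-1],None,fx=6.5,fy=6.5,interpolation=cv2.INTER_CUBIC)
im=np.clip(im.astype(float)*2.2,0,255).astype(np.uint8)
for y in(-1,1):
  for x in (-9,9):
    q=p+R@np.array([x,y*27,0])/1000; u=(px(d,q*1000)-[240,110]+.5)*6.5; cv2.circle(im,tuple(int(i) for i in u),4,(0,0,255),-1)
cv2.imwrite("pics/s5.png",im)
E
```

```text
[ 0.56658805 -0.04924682  0.21211981] 0.055304695648317456
-140 491 [ -34.  -96. -140.] [  35.   95. -135.]
-135 138 [ -31.  -96. -135.] [  35.   82. -130.]
-130 61 [ -32.  -94. -130.] [  35.   90. -125.]
-125 109 [ -33.  -93. -125.] [  35.   90. -120.]
-120 97 [ -29.  -91. -120.] [  35.   91. -115.]
-115 157 [ -33.  -87. -115.] [  35.   83. -110.]
-110 89 [ -33.  -88. -110.] [  35.   83. -105.]
-105 88 [ -35.  -88. -105.] [  35.   81. -100.]
-100 47 [ -32.  -87. -100.] [ 35.  82. -95.]
-95 5 [  3. -83. -95.] [  9.  37. -90.]
-90 4 [  1.  34. -88.] [  6.  34. -85.]
-85 3 [ -2.  34. -84.] [  3.  35. -81.]
-80 13 [ -4.  26. -79.] [ 11.  40. -76.]
-75 7 [ -6.  28. -72.] [ 11.  42. -70.]
-70 4 [  9.  29. -69.] [ 11.  40. -66.]
-65 7 [  9.  28. -65.] [ 11.  40. -60.]
-60 17 [ -6. -45. -59.] [ 11.  37. -55.]
-55 16 [ -8. -45. -55.] [ 11.  38. -50.]
-50 20 [ -9. -44. -50.] [ 11.  36. -45.]
-45 24 [-11. -44. -45.] [ 11.  39. -40.]
-40 19 [-11. -43. -40.] [ 11.  38. -35.]
-35 6 [  2. -34. -34.] [ 10.  32. -31.]
```

View pics/s5.png

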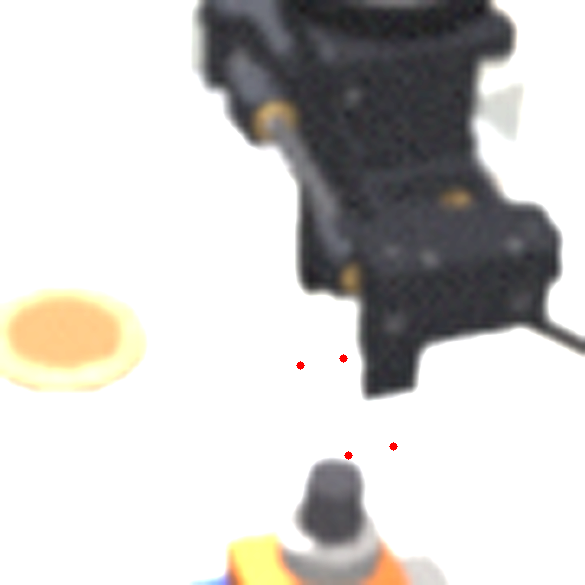

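The fingertips end at tool z ≈ −32.5 mm, consistently at two heights, and the body starts at −97 instead of −64. So the reported TCP lies about 32.5 mm beyond the real fingertips while xy agrees. I'll aim the reported z 32.5 mm lower and confirm by contact at the first placement.

```bash
python3 -m creep '[[[0,0,25],[0,0,0],50],[[0,0,25],[0,0,0],50],[[0,0,20],[0,0,0],50],[[0,0,15],[0,0,0],50],[[0,0,6],[0,0,0],50]]' 20;python3 -m creep '[[[0,0,0],[0,0,0],18],[[0,0,0],[0,0,0],18],[[0,0,0],[0,0,0],18],[[0,0,0],[0,0,0],18],[[0,0,0],[0,0,0],18]]'
```

```text
time_s: 5.7
ee_pos: [0.5658, -0.049, 0.1197]
tool_rot: [[-0.962, 0.274, -0.004], [0.274, 0.962, 0.001], [0.005, 0.0, -1.0]]
contact_force: [0.5, -0.3, -0.2]
gripper_width: 0.05
time_s: 6.2
ee_pos: [0.5673, -0.0494, 0.1229]
tool_rot: [[-0.962, 0.274, 0.001], [0.274, 0.962, -0.0], [-0.001, 0.0, -1.0]]
contact_force: [0.7, 0.1, 1.5]
gripper_width: 0.0254
```

```bash
python3 -m creep '[[[0,0,-8],[0,0,0],18],[[0,0,-15],[0,0,0],18],[[0,0,-15],[0,0,0],18],[[0,0,0],[0,0,0],18],[[0,0,0],[0,0,0],18]]'; python3 - <<'E'
from h import *
toolmove(634.8,259.6,162,164)
d,W=cloud("side")
cv2.imwrite("pics/s6.png",cv2.resize(d["image"][120:240,230:350,::-1],None,fx=5,fy=5))
E
```

```text
time_s: 6.7
ee_pos: [0.5668, -0.0493, 0.1601]
tool_rot: [[-0.962, 0.274, -0.0], [0.274, 0.962, -0.0], [0.0, -0.0, -1.0]]
contact_force: [-0.6, 0.9, -2.9]
gripper_width: 0.0253
t 6.7 p [566.8 -49.3 160.1] | shift tool [ 19.3 315.7  -1.9] turn [-0.   -0.01  0.1 ] w 25.3 F [-0.6  0.9 -2.9]
```

View pics/s6.png

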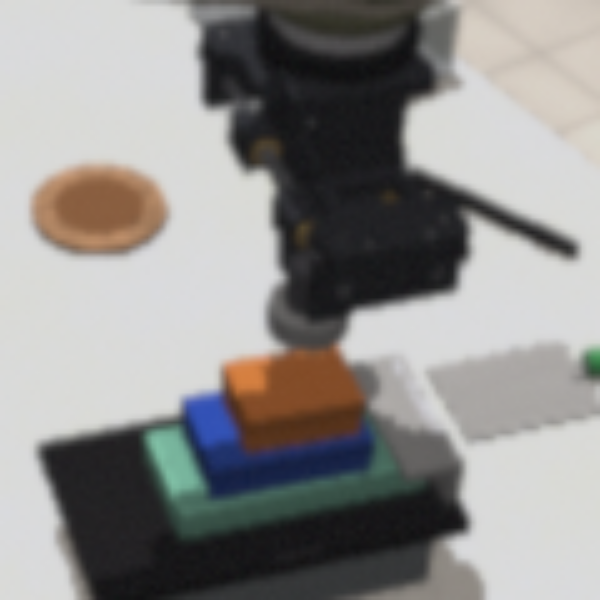

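The weight hangs at crop (305,320), clear of the amber box, and the stack is intact.

```bash
python3 -m creep '[[[1,15,0],[0,0,0],18],[[2,30,0],[0,0,0],18],[[2,40,0],[0,0,0],18],[[2,40,0],[0,0,0],18],[[2,40,0],[0,0,0],18]]' >/dev/null; python3 -m creep '[[[2,40,0],[0,0,0],18],[[2,40,0],[0,0,0],18],[[2,35,0],[0,0,0],18],[[2,25,0],[0,0,0],18],[[2,10,0],[0,0,0],18]]' > /dev/null;  python3 -m creep '[[[0,0,20],[0,0,0],18],[[0,0,25],[0,0,0],18],[[0,0,25],[0,0,0],18],[[0,0,20],[0,0,0],18],[[0,0,10],[0,0,0],18]]'; python3 -c "
from h import *
toolmove(634.8,259.6,-3,164)
d,W=cloud('side')
cv2.imwrite('pics/s7.png',cv2.resize(d['image'][90:190,200:300,::-1],None,fx=5,fy=5))
"
```

```text
time_s: 8.25
ee_pos: [0.6338, 0.2583, 0.0579]
tool_rot: [[-0.962, 0.274, -0.004], [0.274, 0.962, -0.001], [0.003, -0.002, -1.0]]
contact_force: [0.2, 0.3, -1.8]
gripper_width: 0.0252
t 8.25 p [633.8 258.3  57.9] | shift tool [-0.8  1.6 60.9] turn [-0.11 -0.19  0.07] w 25.2 F [ 0.2  0.3 -1.8]
```

View pics/s7.png

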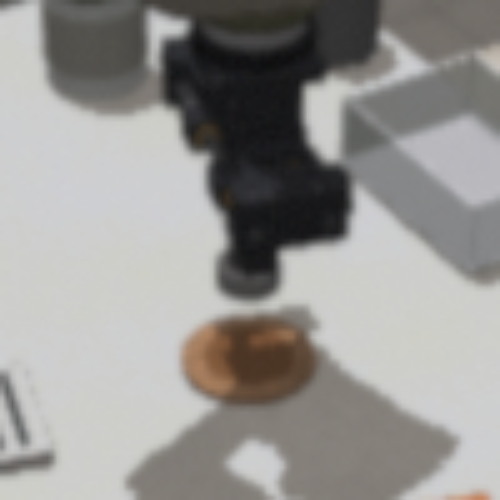

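```bash
python3 -m creep '[[[-1,1.5,15],[0.1,0.2,0],18],[[0,0,15],[0,0,0],18],[[0,0,13],[0,0,0],18],[[0,0,8],[0,0,0],18],[[0,0,4],[0,0,0],18]]'; python3 -m creep '[[[0,0,1],[0,0,0],18],[[0,0,1],[0,0,0],18],[[0,0,1],[0,0,0],18],[[0,0,1],[0,0,0],18]]'; python3 -c "
from h import *
toolmove(634.8,259.6,-3,164)
d,W=cloud('side')
cv2.imwrite('pics/s8.png',cv2.resize(d['image'][90:190,200:300,::-1],None,fx=5,fy=5))
"
```

```text
time_s: 8.8
ee_pos: [0.6361, 0.2599, 0.0045]
tool_rot: [[-0.962, 0.274, -0.004], [0.274, 0.962, -0.001], [0.004, -0.002, -1.0]]
contact_force: [0.1, -0.7, -2.6]
gripper_width: 0.0256
time_s: 9.2
ee_pos: [0.6365, 0.26, 0.0016]
tool_rot: [[-0.962, 0.274, -0.003], [0.274, 0.962, -0.001], [0.003, -0.001, -1.0]]
contact_force: [0.1, -0.4, -1.5]
gripper_width: 0.0252
t 9.2 p [636.5 260.    1.6] | shift tool [ 1.5 -0.8  4.6] turn [-0.08 -0.16  0.09] w 25.2 F [ 0.1 -0.4 -1.5]
```

View pics/s8.png

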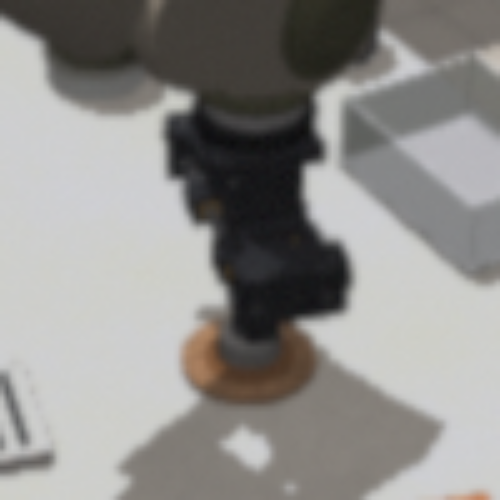

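```bash
python3 -m creep '[[[1.5,-0.7,1],[0,0.15,0],18],[[0,0,1],[0,0,0],18],[[0,0,1],[0,0,0],18],[[0,0,0],[0,0,0],18]]'; python3 -m creep '[[[0,0,1],[0,0,0],18],[[0,0,1],[0,0,0],18],[[0,0,0],[0,0,0],18]]'
```

```text
time_s: 9.65
ee_pos: [0.6345, 0.2596, -0.0019]
tool_rot: [[-0.962, 0.274, -0.007], [0.274, 0.962, -0.0], [0.006, -0.002, -1.0]]
contact_force: [-0.8, -0.5, -2.6]
gripper_width: 0.0255
time_s: 9.95
ee_pos: [0.6347, 0.2598, -0.0031]
tool_rot: [[-0.962, 0.274, -0.006], [0.274, 0.962, 0.0], [0.006, -0.001, -1.0]]
contact_force: [-2.3, 0.2, 3.1]
gripper_width: 0.0254
```

```bash
python3 -m creep '[[[0,0,0],[0,-0.2,0],23],[[0,0,0],[0,-0.1,0],25],[[0,0,0],[0,0,0],28],[[0,0,0],[0,0,0],36],[[0,0,0],[0,0,0],44]]'; python3 -m creep '[[[0,0,0],[0,0,0],44],[[0,0,-10],[0,0,0],44],[[0,0,-20],[0,0,0],44],[[0,0,-25],[0,0,0],50],[[0,0,-30],[0,0,0],60]]'; python3 -m creep '[[[0,-10,-30],[0,0,0],70],[[0,-25,-30],[0,0,0],70],[[0,-40,-30],[0,0,0],70],[[0,-40,0],[0,0,0],70],[[0,-40,0],[0,0,0],70]]'; python3 - <<'E'
from h import *
for n in ("top","side"):
  d,W=cloud(n);Z=W[...,2]*1000
  ok=(W[...,0]>.58)&(W[...,0]<.69)&(W[...,1]>.2)&(W[...,1]<.32)
  print(n,rect(d,ok&(Z>19)&(Z<25),.022),rect(d,ok&(Z>45)&(Z<56),.050))
toolmove(560,-47,180,163.5)
cv2.imwrite('pics/s9.png',cv2.resize(d['image'][90:260,200:350,::-1],None,fx=3.5,fy=3.5))
E
```

```text
time_s: 10.45
ee_pos: [0.6346, 0.2596, -0.0041]
tool_rot: [[-0.962, 0.274, -0.002], [0.274, 0.962, -0.002], [0.001, -0.002, -1.0]]
contact_force: [-0.5, -0.8, 0.3]
gripper_width: 0.042
time_s: 10.95
ee_pos: [0.6344, 0.2597, 0.0822]
tool_rot: [[-0.962, 0.274, -0.002], [0.274, 0.962, -0.002], [0.002, -0.002, -1.0]]
contact_force: [0.4, 0.2, 0.5]
gripper_width: 0.0558
time_s: 11.45
ee_pos: [0.5921, 0.1096, 0.1734]
tool_rot: [[-0.962, 0.274, 0.002], [0.274, 0.962, -0.002], [-0.002, -0.001, -1.0]]
contact_force: [0.4, -0.5, -0.4]
gripper_width: 0.0702
top [643.  248.3  20.9  10.   45.6  17. ] [633.2 247.3  10.7   4.8   2.5   5. ]
side [630.8 257.5  42.9  39.7 -48.6  46. ] [631.8 256.6  35.3  24.9  58.4  43. ]
t 11.55 p [591.6 107.2 172.9] | shift tool [ -12.4 -156.9   -6.7] turn [-0.14  0.02  0.37] w 69.8 F [0.5 0.3 0.5]
```

View pics/s9.png

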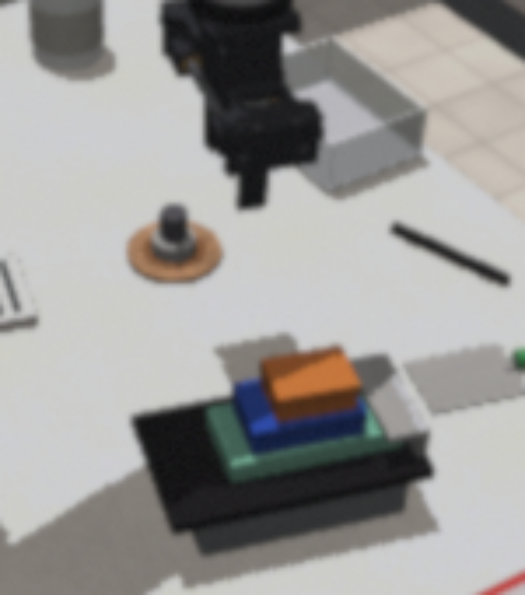

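The weight stands in the middle of the coaster at crop (173,250). Now I'll re-measure the amber box.

```bash
python3 - <<'E'
from h import *
d,W=cloud("top");H=hsv(d);h,s=H[...,0],H[...,1];Z=W[...,2]*1000;X=W[...,0];Y=W[...,1]
ok=(X>.35)&(X<.7)&(Y>-.15)&(Y<.1)
print(rect(d,ok&(h<25)&(s>100)&(Z>127)&(Z<137),.132))
print(rect(d,ok&(h<25)&(s>100)&(Z>115)&(Z<137),.132))
cv2.imwrite('pics/t9.png',cv2.resize(d['image'][120:240,200:330,::-1],None,fx=4,fy=4))
E
```

```text
[559.9 -47.1  66.5  46.9 -18.2 447. ]
[559.6 -46.9  67.2  46.9 -18.2 452. ]
```

View pics/t9.png

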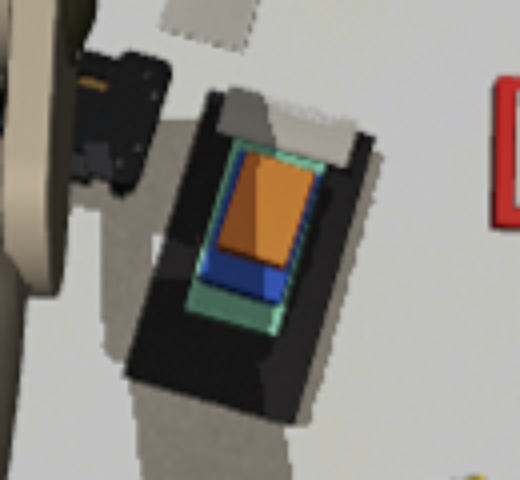

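```bash
python3 -m creep '[[[0,-30,0],[0,0,1.3],72],[[-3,-40,0],[0,0,0],72],[[-4,-40,0],[0,0,0],72],[[-4,-30,0],[0,0,0],72],[[-1,-10,0],[0,0,0],72]]'>/dev/null; python3 -m creep '[[[0,0,0],[0,0,0],72],[[0,0,0],[0,0,0],72]]' >/dev/null; python3 - <<'E'
from h import *
toolmove(560,-47,78,162.5)
E
```

```text
t 12.3 p [560.5 -34.9 171.9] | shift tool [ -3.2 -11.6  93.9] turn [-0.07 -0.04  0.35] w 72.0 F [-0.1 -0.6  0.7]
```

```bash
python3 -m creep '[[[-3,-11.5,0],[0,0,0.3],72],[[0,0,15],[0,0,0],72],[[0,0,20],[0,0,0],72],[[0,0,20],[0,0,0],72],[[0,0,10],[0,0,0],72]]'>/dev/null; python3 -m creep '[[[0,0,0],[0,0,0],72]]' >/dev/null; python3 - <<'E'
from h import *
toolmove(560,-47,78,162.5)
d,W=cloud("side")
cv2.imwrite("pics/s10.png",cv2.resize(d["image"][120:240,230:350,::-1],None,fx=5,fy=5))
E
```

```text
t 12.9 p [559.1 -47.7 105.8] | shift tool [-0.7  1.  27.7] turn [-0.1  -0.19  0.03] w 71.9 F [-0.4  0.3  0.6]
```

View pics/s10.png

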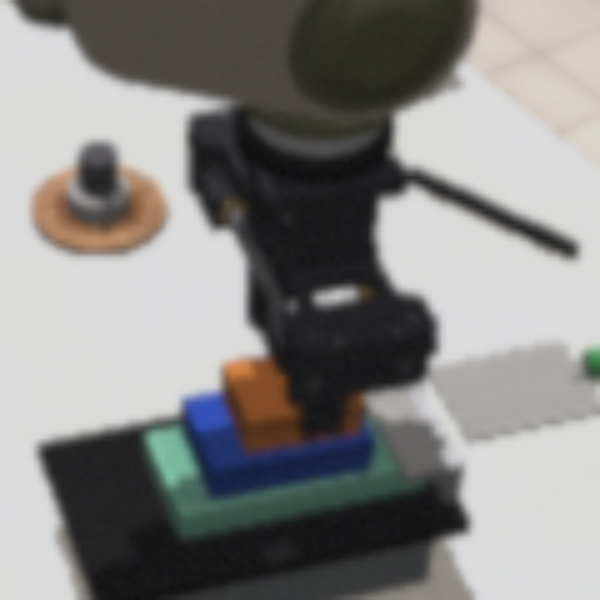

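```bash
python3 -m creep '[[[-0.7,1,12],[0,0,0],72],[[0,0,10],[0,0,0],72],[[0,0,4],[0,0,0],72],[[0,0,0],[0,0,0],60],[[0,0,0],[0,0,0],50]]' 15;python3 -m creep '[[[0,0,0],[0,0,0],38],[[0,0,0],[0,0,0],38],[[0,0,0],[0,0,0],38],[[0,0,0],[0,0,0],38]]'; python3 - <<'E'
from h import *
toolmove(560,-47,78,162.5)
d,W=cloud("side")
cv2.imwrite("pics/s11.png",cv2.resize(d["image"][120:240,230:350,::-1],None,fx=5,fy=5))
E
```

```text
time_s: 13.45
ee_pos: [0.5606, -0.0475, 0.0809]
tool_rot: [[-0.954, 0.301, -0.001], [0.301, 0.954, -0.002], [0.001, -0.002, -1.0]]
contact_force: [0.6, -0.1, -0.4]
gripper_width: 0.0584
time_s: 13.85
ee_pos: [0.5606, -0.0475, 0.0811]
tool_rot: [[-0.954, 0.301, -0.001], [0.301, 0.954, -0.002], [0.0, -0.002, -1.0]]
contact_force: [0.0, 0.3, 2.6]
gripper_width: 0.0462
t 13.85 p [560.6 -47.5  81.1] | shift tool [0.7 0.3 3.1] turn [-0.1  -0.01 -0.  ] w 46.2 F [0.  0.3 2.6]
```

View pics/s11.png

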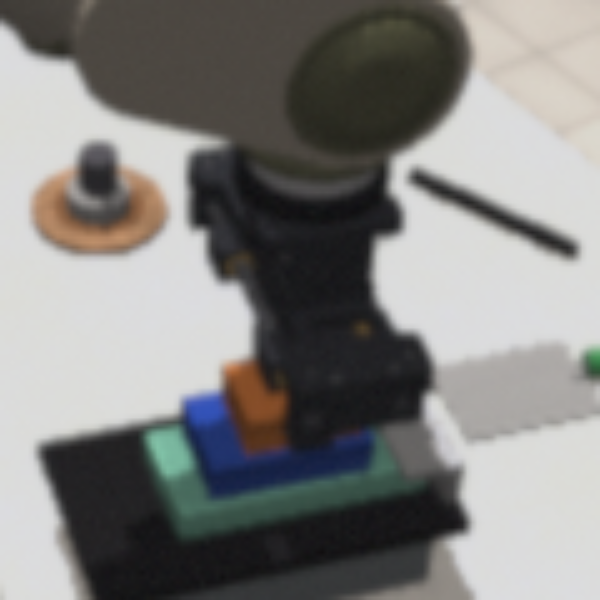

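```bash
python3 -m creep '[[[0,0,-8],[0,0,0],38],[[0,0,-15],[0,0,0],38],[[0,0,-17],[0,0,0],38],[[0,0,0],[0,0,0],38],[[0,0,0],[0,0,0],38]]'; python3 - <<'E'
from h import *
toolmove(626,-260.9,121,178)
d,W=cloud("side")
cv2.imwrite("pics/s12.png",cv2.resize(d["image"][120:240,230:350,::-1],None,fx=5,fy=5))
E
```

```text
time_s: 14.4
ee_pos: [0.5603, -0.0474, 0.1206]
tool_rot: [[-0.954, 0.301, -0.001], [0.301, 0.954, -0.001], [0.001, -0.002, -1.0]]
contact_force: [-1.1, 0.4, -1.1]
gripper_width: 0.0459
t 14.4 p [560.3 -47.4 120.6] | shift tool [-1.269e+02 -1.839e+02 -1.000e-01] turn [ -0.1   -0.06 -15.5 ] w 45.9 F [-1.1  0.4 -1.1]
```

View pics/s12.png

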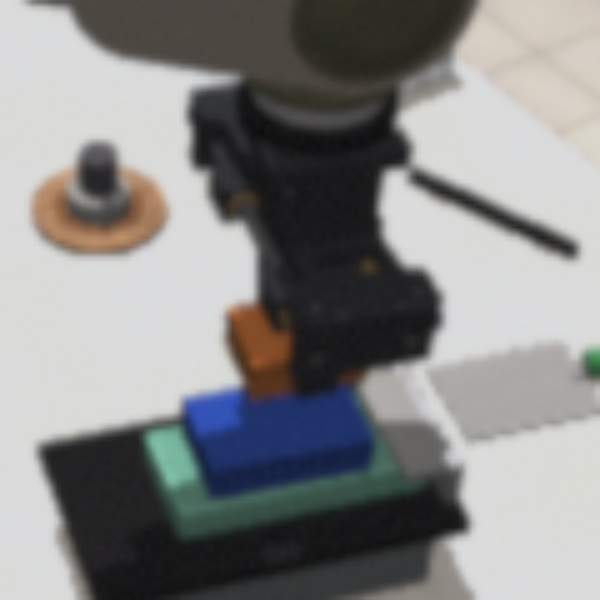

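The amber box is lifted level, at crop (290,350), and the blue box hasn't moved.

```bash
python3 -m creep '[[[-8,-12,0],[0,0,0],38],[[-20,-29,0],[0,0,0],38],[[-25,-36,0],[0,0,0],38],[[-25,-36,0],[0,0,0],38],[[-25,-36,0],[0,0,0],38]]'>/dev/null;python3 -m creep '[[[-16,-23,0],[0,0,0],38],[[-8,-12,0],[0,0,-4],38],[[0,0,0],[0,0,-6],38],[[0,0,0],[0,0,-5.5],38],[[0,0,0],[0,0,0],38]]'>/dev/null; python3 - <<'E'
from h import *
toolmove(626,-260.9,5,178)
E
```

```text
t 15.45 p [ 625.9 -262.1  119.9] | shift tool [ -0.4   1.3 114.9] turn [-0.05 -0.15  0.  ] w 46.0 F [-0.9  0.1 -1.5]
```

```bash
python3 -m creep '[[[-0.5,1.3,15],[0,0,0],38],[[0,0,25],[0,0,0],38],[[0,0,25],[0,0,0],38],[[0,0,20],[0,0,0],38],[[0,0,12],[0,0,0],38]]'>/dev/null;python3 -m creep '[[[0,0,8],[0,0,0],38],[[0,0,4],[0,0,0],38],[[0,0,1],[0,0,0],38],[[0,0,0],[0,0,0],38]]'>/dev/null; python3 - <<'E'
from h import *
toolmove(626,-260.9,5,178)
d,W=cloud("side")
cv2.imwrite("pics/s13.png",cv2.resize(d["image"][190:310,310:430,::-1],None,fx=5,fy=5))
E
```

```text
t 16.35 p [ 626.9 -260.2   11.7] | shift tool [ 0.9 -0.8  6.7] turn [-0.12 -0.02 -0.02] w 45.6 F [ 0.9  0.7 -1.1]
```

View pics/s13.png

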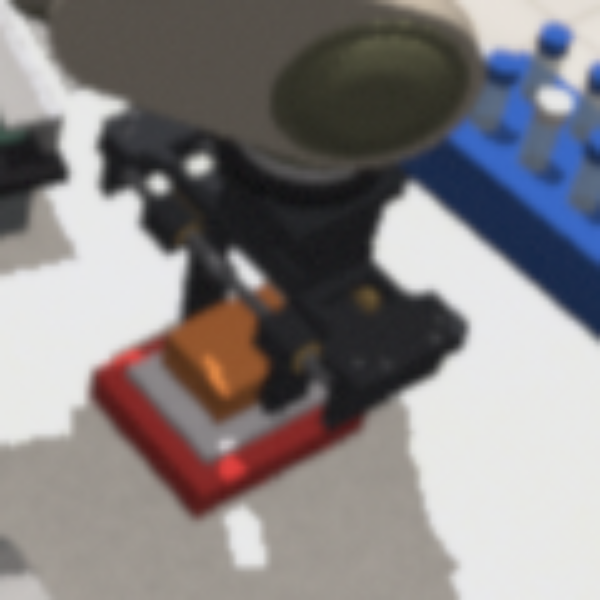

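```bash
python3 -m creep '[[[0.9,-0.8,2],[-0.1,0,0],38],[[0,0,1.5],[0,0,0],38],[[0,0,1],[0,0,0],38],[[0,0,1],[0,0,0],38],[[0,0,0],[0,0,0],38]]';python3 -m creep '[[[0,0,1],[0,0,0],38],[[0,0,0.7],[0,0,0],38],[[0,0,0],[0,0,0],38]]'
```

```text
time_s: 16.9
ee_pos: [0.6256, -0.2607, 0.0054]
tool_rot: [[-0.999, 0.035, -0.001], [0.035, 0.999, 0.0], [0.002, 0.0, -1.0]]
contact_force: [0.3, -0.3, -1.6]
gripper_width: 0.0461
time_s: 17.2
ee_pos: [0.6258, -0.2607, 0.0052]
tool_rot: [[-0.999, 0.035, -0.001], [0.035, 0.999, -0.0], [0.001, -0.0, -1.0]]
contact_force: [-3.0, 1.1, 8.7]
gripper_width: 0.0455
```

Contact at 5.2, as predicted. Releasing and backing off.

```bash
python3 -m creep '[[[0,0,-0.5],[0,0,0],44],[[0,0,0],[0,0,0],47],[[0,0,0],[0,0,0],52],[[0,0,0],[0,0,0],60],[[0,0,0],[0,0,0],66]]'; python3 -m creep '[[[0,0,-5],[0,0,0],66],[[0,0,-15],[0,0,0],66],[[0,0,-30],[0,0,0],70],[[0,0,-40],[0,0,0],75],[[0,0,-40],[0,0,0],80]]';python3 -m creep '[[[0,20,-10],[0,0,0],80],[[0,40,0],[0,0,4],80],[[0,40,0],[0,0,6],80],[[0,0,0],[0,0,5],80],[[0,0,0],[0,0,0],80]]'; python3 - <<'E'
from h import *
for n in ("top","side"):
  d,W=cloud(n);H=hsv(d);h,s=H[...,0],H[...,1];Z=W[...,2]*1000;X=W[...,0];Y=W[...,1]
  a=(h<25)&(h>6)&(s>100)
  print(n,rect(d,a&(Z>50)&(Z<62)&(Y<-.2),.056))
  ok=(X>.35)&(X<.7)&(Y>-.15)&(Y<.1)
  print(rect(d,ok&(h>100)&(h<130)&(s>100)&(Z>101)&(Z<111),.106))
  cv2.imwrite(f"pics/{n}14.png",d['image'][:,:,::-1])
toolmove(553,-44,180,163.5)
E
```

```text
time_s: 17.7
ee_pos: [0.6257, -0.2607, 0.0041]
tool_rot: [[-0.999, 0.035, -0.001], [0.035, 0.999, 0.0], [0.001, 0.0, -1.0]]
contact_force: [0.2, 0.4, -0.0]
gripper_width: 0.0652
time_s: 18.2
ee_pos: [0.6258, -0.2607, 0.1371]
tool_rot: [[-0.999, 0.035, -0.001], [0.035, 0.999, -0.0], [0.001, -0.0, -1.0]]
contact_force: [0.5, -0.3, 0.2]
gripper_width: 0.0798
time_s: 18.7
ee_pos: [0.6322, -0.1594, 0.145]
tool_rot: [[-0.957, 0.291, -0.001], [0.291, 0.957, 0.0], [0.001, -0.0, -1.0]]
contact_force: [-0.4, 0.1, 0.3]
gripper_width: 0.0801
top [ 596.3 -281.2    4.9    2.1   -1.8    2. ]
[557.1 -35.4  92.2  40.  -17.7 424. ]
side [ 621.9 -261.9   69.9   50.7   -1.4  412. ]
[552.6 -47.   94.2  61.2 -18.3 518. ]
t 18.8 p [ 632.1 -161.   144.6] | shift tool [109.7  89.  -35.3] turn [-0.01 -0.07 -0.37] w 80.1 F [-0.9  0.3  1.3]
```

View pics/top14.png

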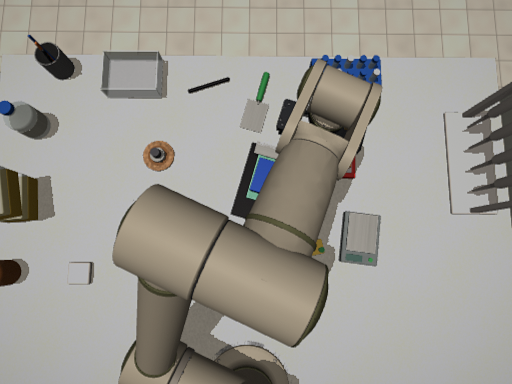

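View pics/side14.png

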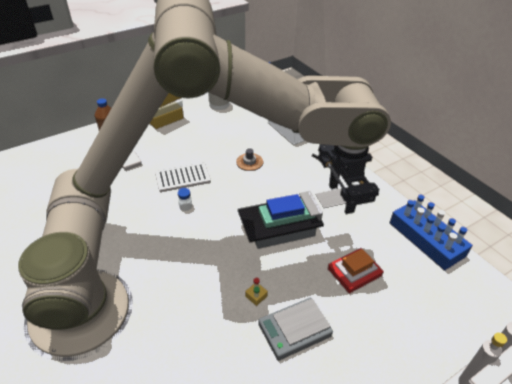

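The amber box sits square on the plate and the blue and mint stack is undisturbed. Next, the blue box.

```bash
python3 -m creep '[[[10,10,-10],[0,0,0.7],80],[[30,25,-10],[0,0,0],80],[[35,28,0],[0,0,0],80],[[25,20,0],[0,0,0],80],[[10,7,0],[0,0,0],80]]'>/dev/null;python3 -m creep '[[[0,0,0],[0,0,0],80],[[0,0,10],[0,0,0],80],[[0,0,0],[0,0,0],80]]' >/dev/null; python3 -c "
from h import *
toolmove(553.5,-44.5,53,162.5)"
```

```text
t 19.6 p [554.6 -42.9 152.8] | shift tool [ 0.2 -1.8 99.8] turn [-0.02 -0.2  -0.27] w 79.9 F [-0.6  0.3  0.1]
```

```bash
python3 -m creep '[[[0,-1.8,15],[0,-0.2,0],80],[[0,0,25],[0,0,0],80],[[0,0,20],[0,0,0],80],[[0,0,10],[0,0,0],80],[[0,0,0],[0,0,0],80]]'>/dev/null; python3 -c "
from h import *
toolmove(553.5,-44.5,53,162.5)
d,W=cloud('side')
cv2.imwrite('pics/s15.png',cv2.resize(d['image'][120:240,230:350,::-1],None,fx=5,fy=5))
"
```

```text
t 20.1 p [553.9 -44.2  83.1] | shift tool [ 0.2 -0.4 30.1] turn [-0.01 -0.03 -0.25] w 80.0 F [-0.3 -0.5  0.5]
```

View pics/s15.png

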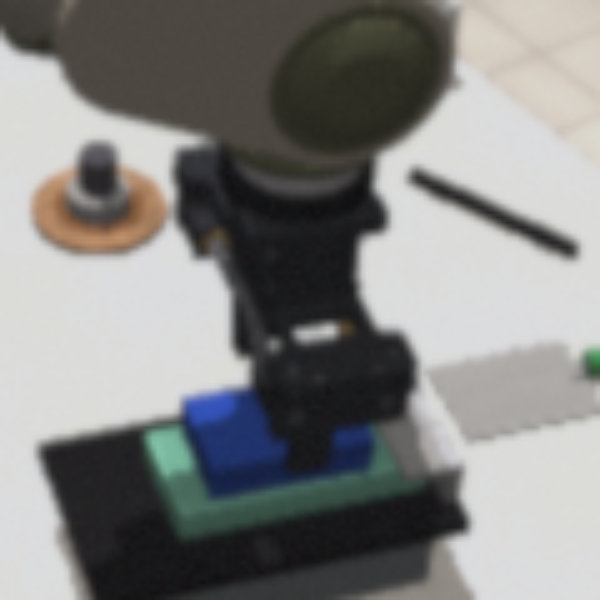

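```bash
python3 -m creep '[[[0,0,12],[0,0,-0.2],80],[[0,0,10],[0,0,0],80],[[0,0,5],[0,0,0],80],[[0,0,1],[0,0,0],70],[[0,0,0],[0,0,0],62]]' 18;python3 -m creep '[[[0,0,0],[0,0,0],48],[[0,0,0],[0,0,0],48],[[0,0,0],[0,0,0],48],[[0,0,0],[0,0,0],48]]';  python3 -m creep '[[[0,0,-8],[0,0,0],48],[[0,0,-15],[0,0,0],48],[[0,0,-17],[0,0,0],48],[[0,0,0],[0,0,0],48],[[0,0,0],[0,0,0],48]]'; python3 -c "
from h import *
toolmove(414.6,-313.2,93,173)
d,W=cloud('side')
cv2.imwrite('pics/s16.png',cv2.resize(d['image'][120:240,230:350,::-1],None,fx=5,fy=5))
"
```

```text
time_s: 20.65
ee_pos: [0.5542, -0.0437, 0.0564]
tool_rot: [[-0.954, 0.301, 0.002], [0.301, 0.954, -0.001], [-0.002, -0.0, -1.0]]
contact_force: [0.1, 0.0, -0.0]
gripper_width: 0.0661
time_s: 21.05
ee_pos: [0.5544, -0.0437, 0.0568]
tool_rot: [[-0.954, 0.301, 0.003], [0.301, 0.954, -0.001], [-0.003, -0.0, -1.0]]
contact_force: [-0.4, 0.1, 2.0]
gripper_width: 0.0557
time_s: 21.55
ee_pos: [0.5539, -0.0436, 0.0963]
tool_rot: [[-0.954, 0.301, 0.002], [0.301, 0.954, -0.001], [-0.002, -0.0, -1.0]]
contact_force: [0.5, -0.0, -1.8]
gripper_width: 0.0558
t 21.55 p [553.9 -43.6  96.3] | shift tool [  51.8 -299.     3.2] turn [ -0.02   0.12 -10.51] w 55.8 F [ 0.5 -0.  -1.8]
```

View pics/s16.png

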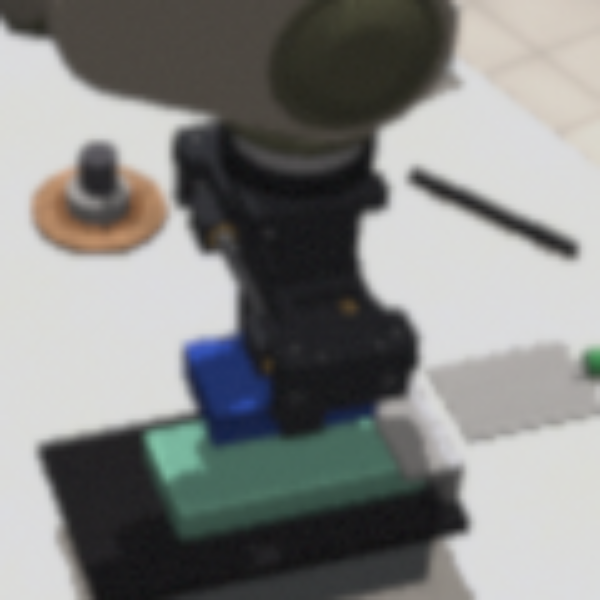

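The blue box is lifted level and the tray is untouched.

```bash
python3 -m creep '[[[3,-15,0],[0,0,0],48],[[6,-35,0],[0,0,0],48],[[7,-40,0],[0,0,0],48],[[7,-40,0],[0,0,0],48],[[7,-40,0],[0,0,0],48]]'>/dev/null;python3 -m creep '[[[7,-40,0],[0,0,0],48],[[7,-40,0],[0,0,0],48],[[5,-30,0],[0,0,0],48],[[3,-19,0],[0,0,-3],48],[[0,0,0],[0,0,-5],48]]'>/dev/null;python3 -m creep '[[[0,0,10],[0,0,-2.5],48],[[0,0,15],[0,0,0],48],[[0,0,0],[0,0,0],48],[[0,0,0],[0,0,0],48]]' >/dev/null; python3 -c "
from h import *
toolmove(415,-313,13,173)"
```

```text
t 23.0 p [ 414.1 -313.4   71.2] | shift tool [-0.8  0.5 58.2] turn [ 0.01  0.07 -0.03] w 56.0 F [ 0.5 -0.  -1.8]
```

```bash
python3 -m creep '[[[-0.8,0.5,15],[0,0,0],48],[[0,0,20],[0,0,0],48],[[0,0,12],[0,0,0],48],[[0,0,4],[0,0,0],48],[[0,0,0],[0,0,0],48]]'>/dev/null;python3 -c "
from h import *
toolmove(415,-313,13,173)
d,W=cloud('side')
cv2.imwrite('pics/s17.png',cv2.resize(d['image'][250:370,240:360,::-1],None,fx=5,fy=5))
"
```

```text
t 23.5 p [ 415.6 -313.    20.6] | shift tool [ 0.6 -0.1  7.6] turn [-0.03  0.12 -0.01] w 55.7 F [ 0.6 -0.3 -1.6]
```

View pics/s17.png

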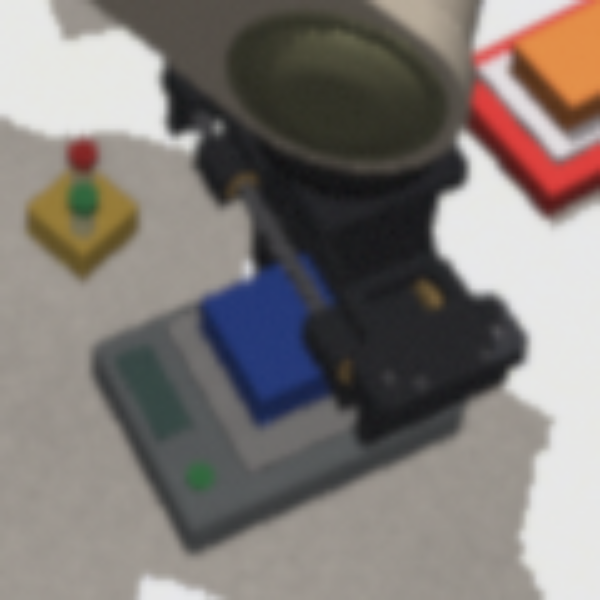

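```bash
python3 -m creep '[[[0.6,0,3],[0,0.1,0],48],[[0,0,2],[0,0,0],48],[[0,0,1],[0,0,0],48],[[0,0,1],[0,0,0],48],[[0,0,0],[0,0,0],48]]';python3 -m creep '[[[0,0,0.8],[0,0,0],48],[[0,0,0.5],[0,0,0],48],[[0,0,0],[0,0,0],48]]'
```

```text
time_s: 24.05
ee_pos: [0.415, -0.3127, 0.0133]
tool_rot: [[-0.993, 0.122, 0.0], [0.122, 0.993, -0.001], [-0.0, -0.0, -1.0]]
contact_force: [0.4, -0.2, -1.7]
gripper_width: 0.056
time_s: 24.35
ee_pos: [0.4151, -0.3128, 0.0128]
tool_rot: [[-0.993, 0.122, 0.001], [0.122, 0.993, -0.001], [-0.001, -0.001, -1.0]]
contact_force: [-2.6, 1.3, 6.4]
gripper_width: 0.0559
```

```bash
python3 -m creep '[[[0,0,-0.5],[0,0,0],54],[[0,0,0],[0,0,0],57],[[0,0,0],[0,0,0],62],[[0,0,0],[0,0,0],70],[[0,0,0],[0,0,0],76]]'; python3 -m creep '[[[0,0,-5],[0,0,0],76],[[0,0,-15],[0,0,0],76],[[0,0,-30],[0,0,0],80],[[0,0,-40],[0,0,0],85],[[0,0,-30],[0,0,0],85]]'; python3 - <<'E'
from h import *
for n in ("top","side"):
  d,W=cloud(n);H=hsv(d);h,s=H[...,0],H[...,1];Z=W[...,2]*1000;X=W[...,0];Y=W[...,1]
  print(n,'amber',rect(d,(h<25)&(h>6)&(s>100)&(Z>50)&(Z<62)&(Y<-.2),.056))
  print('blue',rect(d,(h>100)&(h<130)&(s>100)&(Z>56)&(Z<68)&(Y<-.2)&(X<.5),.062))
  ok=(X>.35)&(X<.7)&(Y>-.15)&(Y<.1)
  print('mint',rect(d,ok&(h>55)&(h<95)&(s>40)&(Z>75)&(Z<86),.08))
  print('jar',rect(d,(h>100)&(h<130)&(s>100)&(Z>54)&(Z<66)&(Y>.1)&(X<.5),.06))
  ok=(W[...,0]>.58)&(W[...,0]<.69)&(W[...,1]>.2)&(W[...,1]<.32)
  print('weight',rect(d,ok&(Z>19)&(Z<25),.022),rect(d,ok&(Z>45)&(Z<56),.050))
  cv2.imwrite(f"pics/{n}18.png",d['image'][:,:,::-1])
toolmove(553,-44,180,163.5)
E
```

```text
time_s: 24.85
ee_pos: [0.415, -0.3128, 0.0125]
tool_rot: [[-0.993, 0.122, 0.0], [0.122, 0.993, -0.001], [-0.0, -0.0, -1.0]]
contact_force: [-0.5, 0.1, -0.4]
gripper_width: 0.075
time_s: 25.35
ee_pos: [0.4151, -0.3128, 0.1351]
tool_rot: [[-0.993, 0.122, 0.001], [0.122, 0.993, -0.002], [-0.002, -0.002, -1.0]]
contact_force: [0.4, -0.2, 0.1]
gripper_width: 0.0849
top amber [ 624.6 -260.2   67.5   46.4   -1.5  386. ]
blue [ 448.5 -331.7   21.3   11.1  -46.    22. ]
mint [ 552.9  -42.1  124.2   65.9  -15.7 1076. ]
jar [366.3 182.9  36.3  33.3 -89.6 141. ]
weight [629.1 256.8  42.2  35.3 -42.5  68. ] [631.7 258.5  27.1  24.9 -89.5  70. ]
side amber [ 622.7 -262.4   68.5   51.    -2.   417. ]
blue [ 413.2 -315.2   92.5   58.8   -8.   906. ]
mint [492.7 -50.5  35.4  19.  -67.   44. ]
jar [363.8 180.7  40.6  34.2  58.3  94. ]
weight None None
t 25.45 p [ 416.2 -314.   136.7] | shift tool [-103.2  284.4  -44.3] turn [-0.31  0.39  9.51] w 84.7 F [ 0.2 -0.4 -0.8]
```

View pics/top18.png

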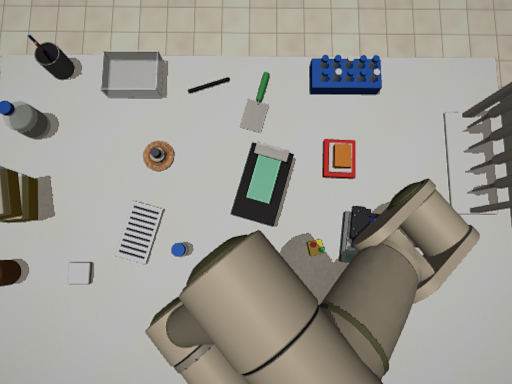

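View pics/side18.png

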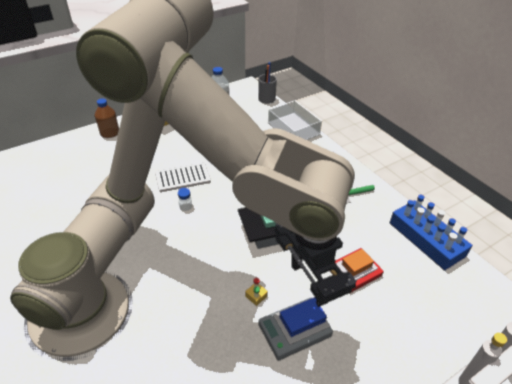

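Amber and weight are within about 2 mm of their places in the top view. Blue looks centred in the side view and the jar hasn't moved. Next, the tray: its centre is about (563,−45.4) with yaw −16.

```bash
python3 -m creep '[[[-8,15,-10],[0,0,4],88],[[-15,35,-10],[0,0,5],88],[[-15,40,0],[0,0,0],88],[[-15,40,0],[0,0,0],88],[[-15,40,0],[0,0,0],88]]'>/dev/null;python3 -m creep '[[[-15,40,0],[0,0,0],88],[[-15,35,0],[0,0,0],88],[[-8,20,0],[0,0,0],88],[[0,0,0],[0,0,0],88],[[0,0,0],[0,0,0],88]]'>/dev/null; python3 -c "
from h import *
toolmove(563,-45.4,60,164)"
```

```text
t 26.45 p [584.7 -83.5 151.7] | shift tool [31.3 30.8 91.7] turn [-0.04 -0.06  0.04] w 88.3 F [-0.2  0.3 -0.7]
```

```bash
python3 -m creep '[[[11,11,0],[0,0,0],88],[[15,15,0],[0,0,0],88],[[5,4.8,0],[0,0,0],88],[[0,0,15],[0,0,0],88],[[0,0,0],[0,0,0],88]]'>/dev/null;python3 -m creep '[[[0,0,25],[0,0,0],88],[[0,0,25],[0,0,0],88],[[0,0,15],[0,0,0],88],[[0,0,5],[0,0,0],88],[[0,0,0],[0,0,0],88]]'>/dev/null; python3 -c "
from h import *
toolmove(563,-45.4,32,164)
d,W=cloud('side')
cv2.imwrite('pics/s19.png',cv2.resize(d['image'][130:250,230:350,::-1],None,fx=5,fy=5))"
```

```text
t 27.45 p [563.9 -45.7  67.6] | shift tool [ 0.9  0.1 35.6] turn [-0.03 -0.   -0.03] w 88.3 F [-0.1 -0.6  0. ]
```

View pics/s19.png

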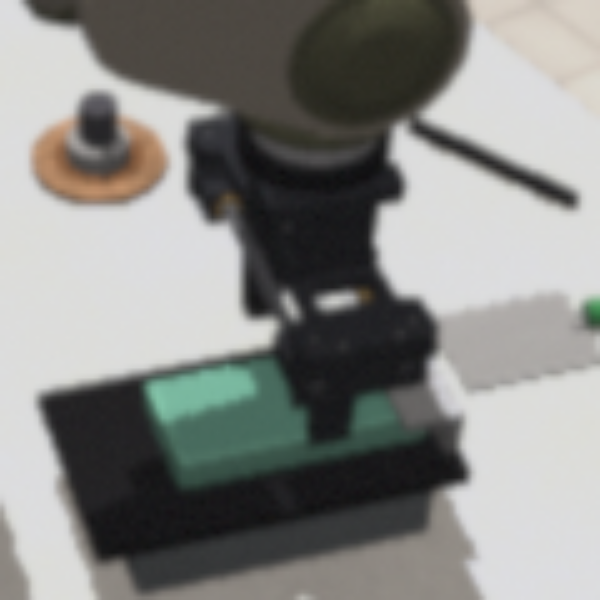

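```bash
python3 -m creep '[[[0.9,0,12],[0,0,0],88],[[0,0,12],[0,0,0],88],[[0,0,6],[0,0,0],88],[[0,0,0],[0,0,0],88],[[0,0,0],[0,0,0],88]]';python3 -m creep '[[[0,0,2],[0,0,0],88],[[0,0,1],[0,0,0],88],[[0,0,0],[0,0,0],88],[[0,0,0],[0,0,0],88]]'
```

```text
time_s: 28.0
ee_pos: [0.5631, -0.0452, 0.0374]
tool_rot: [[-0.961, 0.276, 0.0], [0.276, 0.961, -0.001], [-0.0, -0.0, -1.0]]
contact_force: [-0.2, -0.4, 0.2]
gripper_width: 0.0879
time_s: 28.4
ee_pos: [0.5631, -0.0452, 0.0346]
tool_rot: [[-0.961, 0.276, 0.001], [0.276, 0.961, -0.001], [-0.001, -0.0, -1.0]]
contact_force: [0.4, -0.0, 0.5]
gripper_width: 0.0881
```

```bash
python3 -m creep '[[[0,0,1.5],[0,0,0],88],[[0,0,1.5],[0,0,0],80],[[0,0,0],[0,0,0],72],[[0,0,0],[0,0,0],68],[[0,0,0],[0,0,0],66]]' 20;python3 -m creep '[[[0,0,0],[0,0,0],56],[[0,0,0],[0,0,0],56],[[0,0,0],[0,0,0],56],[[0,0,0],[0,0,0],56]]'; python3 -c "
from h import *
toolmove(563,-45.4,31.5,164)
d,W=cloud('side')
cv2.imwrite('pics/s20.png',cv2.resize(d['image'][130:250,230:350,::-1],None,fx=5,fy=5))"
```

```text
time_s: 28.9
ee_pos: [0.5631, -0.0451, 0.0315]
tool_rot: [[-0.961, 0.276, 0.0], [0.276, 0.961, -0.001], [-0.001, -0.0, -1.0]]
contact_force: [-0.7, -0.2, -0.0]
gripper_width: 0.066
time_s: 29.3
ee_pos: [0.5631, -0.0451, 0.0315]
tool_rot: [[-0.961, 0.276, 0.0], [0.276, 0.961, -0.001], [-0.001, -0.0, -1.0]]
contact_force: [0.2, 0.0, -0.4]
gripper_width: 0.0636
t 29.3 p [563.1 -45.1  31.5] | shift tool [ 0.  -0.3  0. ] turn [-0.02  0.03 -0.  ] w 63.6 F [ 0.2  0.  -0.4]
```

View pics/s20.png

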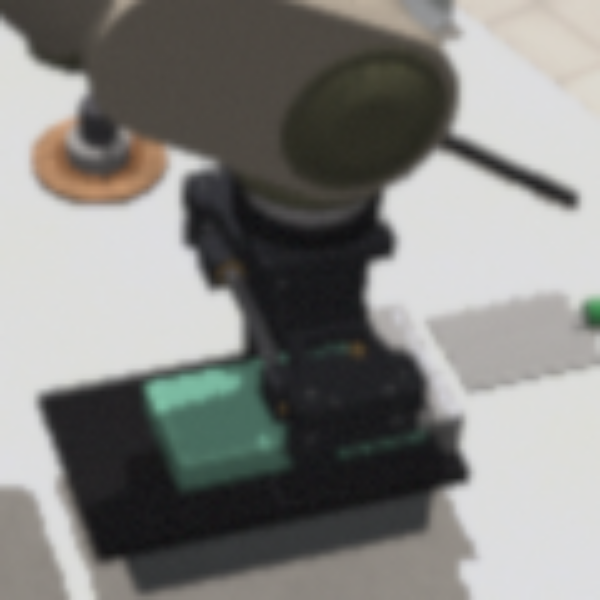

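```bash
python3 -m creep '[[[2,0,0.1],[0,0,0],56],[[4,0,0],[0,0,0],56],[[4,0,0],[0,0,0],56],[[4,0,0],[0,0,0],56],[[0,0,0],[0,0,0],56]]' 25; python3 -c "
from h import *
toolmove(528.5,-35.2,31.5,164)"
```

```text
time_s: 29.85
ee_pos: [0.5488, -0.0411, 0.0315]
tool_rot: [[-0.961, 0.276, -0.001], [0.276, 0.961, -0.0], [0.001, -0.001, -1.0]]
contact_force: [-2.0, 0.6, 4.1]
gripper_width: 0.0636
t 29.85 p [548.8 -41.1  31.5] | shift tool [21.1  0.   0. ] turn [-0.03 -0.03  0.  ] w 63.6 F [-2.   0.6  4.1]
```

```bash
python3 -m creep '[[[4,0,0],[0,0,0],56],[[5,0,0],[0,0,0],56],[[5,0,0],[0,0,0],56],[[5,0,0],[0,0,0],56],[[2,0,0],[0,0,0],56]]'; python3 -m creep '[[[0,0,0],[0,0,0],56],[[0,0,0],[0,0,0],56]]'; python3 - <<'E'
from h import *
toolmove(528.5,-35.2,31.5,164)
d,W=cloud('side')
cv2.imwrite('pics/s21.png',cv2.resize(d['image'][130:250,230:350,::-1],None,fx=5,fy=5))
E
```

```text
time_s: 30.35
ee_pos: [0.529, -0.0354, 0.0315]
tool_rot: [[-0.961, 0.276, 0.0], [0.276, 0.961, -0.001], [-0.001, -0.0, -1.0]]
contact_force: [2.1, -0.8, 1.5]
gripper_width: 0.0637
time_s: 30.55
ee_pos: [0.5288, -0.0353, 0.0315]
tool_rot: [[-0.961, 0.276, -0.001], [0.276, 0.961, -0.0], [0.001, -0.0, -1.0]]
contact_force: [-2.8, 0.2, 6.2]
gripper_width: 0.0639
t 30.55 p [528.8 -35.3  31.5] | shift tool [ 0.3  0.  -0. ] turn [-0.03 -0.05  0.  ] w 63.9 F [-2.8  0.2  6.2]
```

View pics/s21.png

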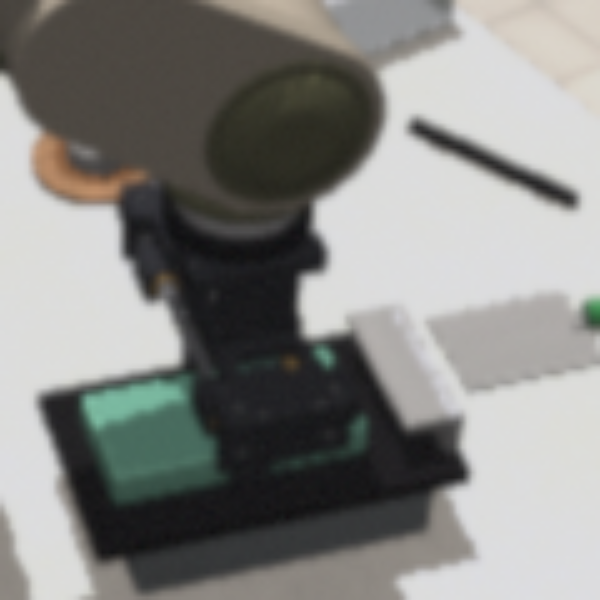

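The tray's rear edge, at crop (365,440), is clear of the lip at (400,420), and the tray is still on the deck. Lifting straight up.

```bash
python3 -m creep '[[[0,0,-4],[0,0,0],56],[[0,0,-10],[0,0,0],56],[[0,0,-18],[0,0,0],56],[[0,0,-18],[0,0,0],56],[[0,0,0],[0,0,0],56]]'; python3 -m creep '[[[0,0,0],[0,0,0],56]]'; python3 - <<'E'
from h import *
toolmove(412.5,301.8,80,165)
d,W=cloud('side')
cv2.imwrite('pics/s22.png',cv2.resize(d['image'][110:230,220:340,::-1],None,fx=5,fy=5))
H=hsv(d);h,s=H[...,0],H[...,1];R=np.array(ctrl.state()["tool_rot"]);p=np.array(ctrl.state()["ee_pos"])
T=(W-p)@R*1000
m=(h>55)&(h<95)&(s>40)&(abs(T[...,0])<90)&(abs(T[...,1])<45)
q=T[m];print(np.round(np.percentile(q,[1,50,99],axis=0),1))
t=T[m&(T[...,2]>-52)];
A=np.c_[q,np.ones(len(q))]
top=q[(q[:,2]<-44)];c=np.linalg.lstsq(np.c_[top[:,:2],np.ones(len(top))],top[:,2],rcond=None)[0];print(len(top),c)
E
```

```text
time_s: 31.1
ee_pos: [0.5304, -0.0357, 0.0835]
tool_rot: [[-0.961, 0.276, 0.004], [0.276, 0.961, -0.002], [-0.004, -0.0, -1.0]]
contact_force: [0.3, 0.6, -1.9]
gripper_width: 0.0638
time_s: 31.2
ee_pos: [0.5292, -0.0354, 0.0812]
tool_rot: [[-0.961, 0.276, 0.0], [0.276, 0.961, -0.001], [-0.0, -0.0, -1.0]]
contact_force: [0.0, 0.6, -2.2]
gripper_width: 0.0637
t 31.2 p [529.2 -35.4  81.2] | shift tool [205.1 292.    1. ] turn [-0.03  0.02 -1.  ] w 63.7 F [ 0.   0.6 -2.2]
[[-68.4 -34.8 -54.6]
 [ 39.  -11.7 -49. ]
 [ 71.   29.5  21.9]]
421 [ 1.92557027e-02  7.54886357e-02 -5.12890482e+01]
```

View pics/s22.png

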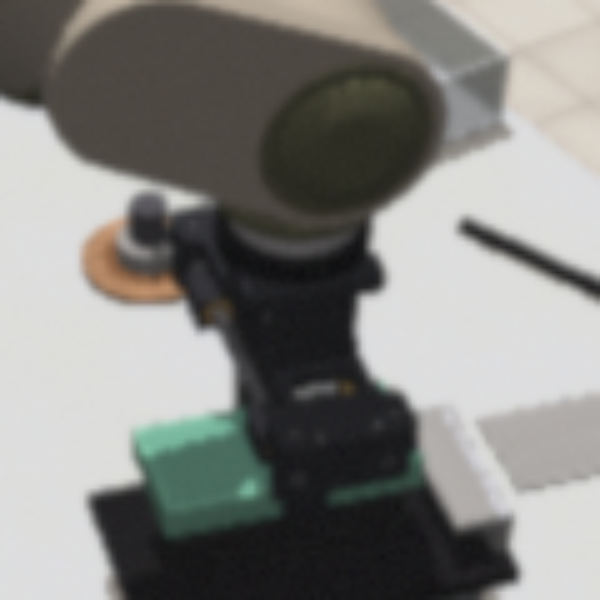

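The tray is level and centred in the grip (x extent −68 to 71 mm), with its top at the expected height. Carrying it to the rack, with its underside around 110 mm so it clears the jar.

```bash
python3 -m creep '[[[7,10,-5],[0,0,0],56],[[17,24,0],[0,0,0],56],[[24,34,0],[0,0,0],56],[[25,36,0],[0,0,0],56],[[25,36,0],[0,0,0],56]]'>/dev/null;python3 -m creep '[[[25,36,0],[0,0,0],56],[[25,36,0],[0,0,0],56],[[24,34,0],[0,0,0],56],[[17,24,0],[0,0,0],56],[[10,14,0],[0,0,0],56]]'>/dev/null;python3 -m creep '[[[5,7,0],[0,0,-1],56],[[0,0,0],[0,0,0],56],[[0,0,0],[0,0,0],56]]' >/dev/null; python3 - <<'E'
from h import *
toolmove(412.5,301.8,-16,165)
d,W=cloud('side')
cv2.imwrite('pics/s23.png',cv2.resize(d['image'][90:230,110:250,::-1],None,fx=4,fy=4))
E
```

```text
t 32.55 p [413.5 300.   86. ] | shift tool [  1.5   1.6 102. ] turn [-0.05  0.01 -0.02] w 63.8 F [-0.3  0.3 -1.7]
```

View pics/s23.png

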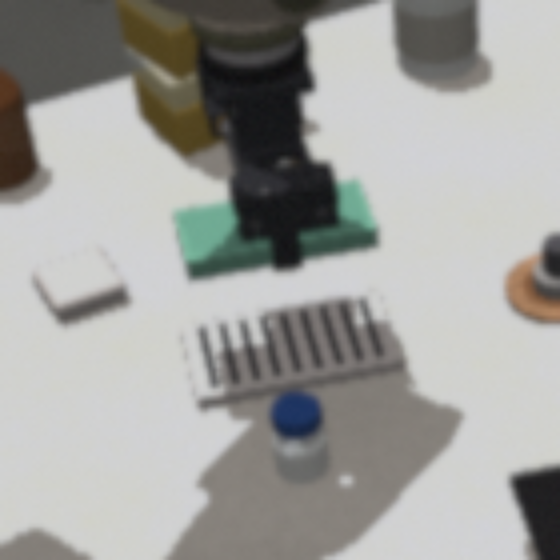

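```bash
python3 -m creep '[[[1.5,1.6,15],[0,0,0],56],[[0,0,25],[0,0,0],56],[[0,0,25],[0,0,0],56],[[0,0,18],[0,0,0],56],[[0,0,8],[0,0,0],56]]'>/dev/null;python3 -m creep '[[[0,0,2],[0,0,0],56],[[0,0,1],[0,0,0],56],[[0,0,0],[0,0,0],56],[[0,0,0],[0,0,0],56]]' >/dev/null; python3 - <<'E'
from h import *
toolmove(412.5,301.8,-16,165)
d,W=cloud('side')
cv2.imwrite('pics/s24.png',cv2.resize(d['image'][100:220,120:240,::-1],None,fx=5,fy=5))
H=hsv(d);h,s=H[...,0],H[...,1]
Z=W[...,2]*1000
m=(h>55)&(h<95)&(s>40)&(W[...,1]>.2)
print(np.percentile(Z[m],[5,50,95]))
z=np.percentile(Z[m],80);print('tray',rect(d,cv2.morphologyEx((m&(Z>z-8)).astype(np.uint8),cv2.MORPH_CLOSE,np.ones((25,25))),z/1000))
E
```

```text
t 33.5 p [412.9 302.5  -7.2] | shift tool [ 0.2 -0.8  8.8] turn [ 0.02  0.09 -0.01] w 63.7 F [-0.6  0.4 -1. ]
[ 26.74059292  42.02475875 118.42452072]
tray [414.1 314.9 139.9 127.8 -14.6 688. ]
```

View pics/s24.png

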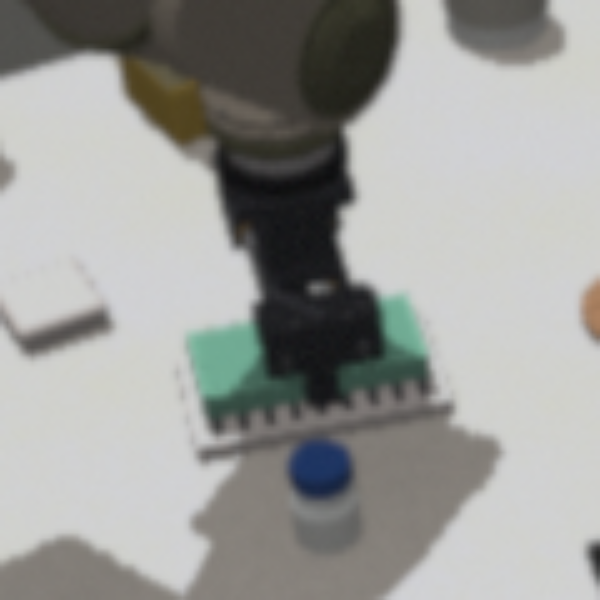

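```bash
python3 -m creep '[[[0,-0.5,3],[0,0,0],56],[[0,0,2],[0,0,0],56],[[0,0,1],[0,0,0],56],[[0,0,1],[0,0,0],56],[[0,0,0],[0,0,0],56]]';python3 -m creep '[[[0,0,1],[0,0,0],56],[[0,0,0.7],[0,0,0],56],[[0,0,0],[0,0,0],56]]'
```

```text
time_s: 34.05
ee_pos: [0.4123, 0.3019, -0.015]
tool_rot: [[-0.966, 0.259, 0.0], [0.259, 0.966, -0.001], [-0.0, -0.001, -1.0]]
contact_force: [0.3, 0.1, -2.4]
gripper_width: 0.0635
time_s: 34.35
ee_pos: [0.4124, 0.3019, -0.0165]
tool_rot: [[-0.966, 0.259, 0.0], [0.259, 0.966, -0.001], [-0.001, -0.0, -1.0]]
contact_force: [-0.0, -0.7, -1.1]
gripper_width: 0.0636
```

```bash
python3 -m creep '[[[0,0,0.5],[0,0,0],56],[[0,0,0.5],[0,0,0],56],[[0,0,0],[0,0,0],56]]'
```

```text
time_s: 34.65
ee_pos: [0.4125, 0.3019, -0.0165]
tool_rot: [[-0.966, 0.259, 0.001], [0.259, 0.966, -0.0], [-0.001, -0.0, -1.0]]
contact_force: [-4.1, -1.7, 11.6]
gripper_width: 0.0639
```

Contact at −16.5, as predicted. Release, rise and check.

```bash
python3 -m creep '[[[0,0,-0.7],[0,0,0],62],[[0,0,0],[0,0,0],65],[[0,0,0],[0,0,0],72],[[0,0,0],[0,0,0],80],[[0,0,0],[0,0,0],84]]'; python3 -m creep '[[[0,0,-5],[0,0,0],84],[[0,0,-15],[0,0,0],84],[[0,0,-30],[0,0,0],84],[[0,0,-40],[0,0,0],84],[[0,0,-40],[0,0,0],84]]'; python3 -m creep '[[[0,20,-25],[0,0,0],84],[[0,40,-25],[0,0,0],84],[[0,45,0],[0,0,0],84],[[0,45,0],[0,0,0],84],[[0,45,0],[0,0,0],84]]'; python3 -m creep '[[[0,0,0],[0,0,0],84],[[0,0,0],[0,0,0],84]]' >/dev/null;python3 - <<'E'
from h import *
for n in ("top","side"):
  d,W=cloud(n);H=hsv(d);h,s=H[...,0],H[...,1];Z=W[...,2]*1000;X=W[...,0];Y=W[...,1]
  print(n,'amber',rect(d,(h<25)&(h>6)&(s>100)&(Z>50)&(Z<62)&(Y<-.2),.056))
  print('blue',rect(d,(h>100)&(h<130)&(s>100)&(Z>56)&(Z<68)&(Y<-.2)&(X<.5),.062))
  print('mint',rect(d,(h>55)&(h<95)&(s>40)&(Z>26)&(Z<38)&(Y>.2)&(X>.3),.032))
  print('jar',rect(d,(h>100)&(h<130)&(s>100)&(Z>54)&(Z<66)&(Y>.1)&(X<.5),.06))
  ok=(W[...,0]>.58)&(W[...,0]<.69)&(W[...,1]>.2)&(W[...,1]<.32)
  print('weight',rect(d,ok&(Z>19)&(Z<25),.022),rect(d,ok&(Z>45)&(Z<56),.050))
  cv2.imwrite(f"pics/{n}25.png",d['image'][:,:,::-1])
E
```

```text
time_s: 35.15
ee_pos: [0.4124, 0.3019, -0.0169]
tool_rot: [[-0.966, 0.259, 0.0], [0.259, 0.966, -0.001], [-0.0, -0.0, -1.0]]
contact_force: [-0.0, 0.5, -0.4]
gripper_width: 0.0838
time_s: 35.65
ee_pos: [0.412, 0.3018, 0.1148]
tool_rot: [[-0.966, 0.259, -0.0], [0.259, 0.966, -0.001], [0.0, -0.001, -1.0]]
contact_force: [0.3, 1.0, -0.5]
gripper_width: 0.084
time_s: 36.15
ee_pos: [0.4629, 0.492, 0.1637]
tool_rot: [[-0.966, 0.259, 0.001], [0.259, 0.966, -0.0], [-0.001, -0.0, -1.0]]
contact_force: [0.5, 0.1, -1.0]
gripper_width: 0.0839
top amber [ 624.5 -260.2   67.8   46.4   -1.5  388. ]
blue [ 416.2 -312.1   90.6   59.7   -6.8  720. ]
mint [ 411.4  300.2  140.6   67.7  -15.  1203. ]
jar [366.3 182.9  36.3  33.3 -89.6 144. ]
weight [629.9 257.6  42.2  33.3 -42.7  70. ] [631.7 259.7  26.6  25.3  45.8  70. ]
side amber [ 622.4 -263.    69.    49.9   -2.   401. ]
blue [ 413.5 -314.5   92.1   60.2   -6.5  942. ]
mint [410.6 298.1 141.8  76.2 -14.3 637. ]
jar [363.6 180.8  42.3  33.3  63.7 100. ]
weight [629.  256.4  43.7  42.6 -41.8  50. ] [631.8 256.6  35.3  24.9  58.4  42. ]
```

View pics/top25.png

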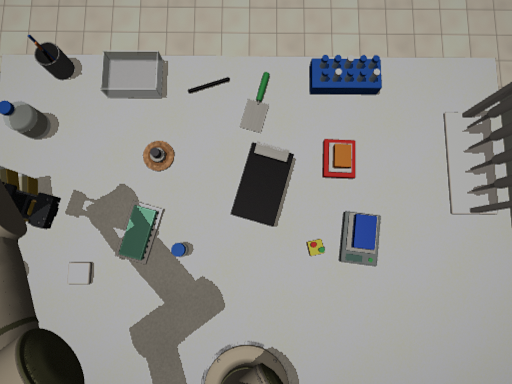

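View pics/side25.png

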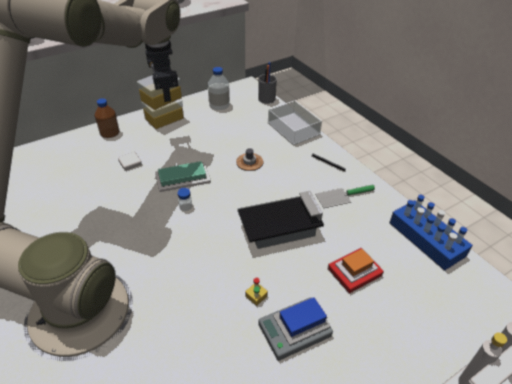

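```bash
python3 -m creep '[[[0,-15,-20],[0,0,0],84],[[0,-15,-20],[0,0,0],84],[[0,-10,0],[0,0,0],84],[[0,0,0],[0,0,0],84],[[0,0,0],[0,0,0],84]]'; python3 -c "
from bench import ctrl
print(ctrl.finish_job())"
```

```text
time_s: 36.95
ee_pos: [0.4522, 0.4512, 0.2023]
tool_rot: [[-0.966, 0.26, -0.001], [0.26, 0.966, -0.001], [0.001, -0.001, -1.0]]
contact_force: [-0.1, -0.1, -0.5]
gripper_width: 0.0842
the job is handed in; nothing more can be done
None
```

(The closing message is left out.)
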